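# Clip a breaker onto the rail and butt it against its neighbour

### The arm

A 6-joint arm with a two-finger parallel gripper is mounted at the origin on a cart in front of the work surface, level with it; the furniture and walls round the work are solid. World frame = base frame: x ahead of the robot, y to its left, z up, the work surface at z = 0. Lengths are in mm, angles in rad, forces in N, time in s.
With the tool pointing down it reaches from about 275 to 750 mm from the base axis. Payload 10.2 kg.
Tool frame: the origin (TCP) lies at the very end of the fingers, on their centre line; the grasp point (between the pads) lies 19 mm behind it; z points along the fingers, y is the direction in which the jaws open and shut (so a half turn about z gives the same grasp; the last joint's range is limited). The gripper opens to 85 mm and grips with 20 to 120 N. Pads are 22 mm wide; open, the fingers measure 114 mm over their backs; the gripper's body (76 mm by 85 mm) begins 54 mm behind the grasp point. The pads swing forward as they close: fully open they stand 13 mm farther back than shut.
Start: joints at [-1.452, 0.313, 1.498, -0, 1.331, -0.223], TCP at [175.959, -494.641, 231.294] pointing down, gripper open.
Joint ranges: [-2.94, 2.94], [-0.97, 2.17], [0.19, 2.56], [-1.23, 4.37], [0.02, 3.11], [-2.88, 2.88]. Speed limits (rad/s): [2.39, 2.39, 3.01, 3.14, 3.14, 3.14].

### API

Orientations are given as a unit quaternion [w, x, y, z].
In Python, from rig import sensors, imaging, ctrl gives the robot as it stands.
- The arm moves only by the shell command python3 -m creep 'ROWS' [FORCE]. ROWS is JSON, a list of rows, each an object with "grip": the finger opening in mm, from 0 to 85.4; "linear": the shift along the tool's x, y, z in mm, a list of three; "rot": the turn, a rotation vector about the tool's x, y, z in rad, a list of three. A call has 1 to 12 rows; each row shifts and turns the commanded pose from where the row before left it, along the tool's axes as they then stand; what a row does not reach is not made up. A row lasts 1/12 s, in which the tool goes at most 41.7 mm and 7.16 degrees, less where a joint would pass 70% of its speed; a pose out of reach is approached as far as the arm can. A call with a gripper value outside its range is refused whole. The fingers move at their own pace and stop on an object; FORCE is the grip in N (left out, the last holds). Time passes only in rows, so rows that do not move let the fingers close. It gives the time, the measured TCP pose, the force and the opening at its end, in the units of the state.
- sensors.sense(): the state, without advancing time (a new reading comes with each control period).
- imaging.capture(name): name is "scene" or "top" or "wrist"; returns (picture, depth): 480x640x3 uint8, red, green, blue; 480x640 float32, mm along the optical axis (not along the pixel's ray), 0 where there is no reading.
- imaging.camera_params(name): a dict with "intrinsics" (3x3 intrinsics, pixels), "k1" (the pictures are not rectified: a ray, as slopes to the right and down, at radius r is drawn at 1 + k1 r^2 times it, then the intrinsics apply), "R" (3x3) and "t" (3): a world point X has camera coordinates R X + t. Camera axes: x right, y down, z forward; pixel columns grow to the right and rows downward; lengths in mm; the calibration is good to about 2 mm. A picture is of the moment at which its call begins: read the wrist's pose just before it. camera_params takes no time and is no camera call; for the wrist camera it gives the pose at the moment of the call.
- ctrl.finish_job(): hands the job in, once; it reports no verdict.
The state is a dict: "time_s": time; "joints": joint angles; "dq": joint speeds; "tau": joint torques, N m; "eef_pos": TCP position; "ee_rot": TCP orientation; "force": force on the tool from outside, world axes, zero at the start; "wrist_torque": the same for the moment, N m; "grip_width": opening from 0.0 (shut) to 1.0 (fully open).
Only numpy, scipy, OpenCV 4.12 (cv2) and the standard library are available. Lean on these libraries where they do the work, as an engineer would, in place of code of your own. Each camera call takes 0.05 s, during which the arm holds its last target.

### The job

Fit the loose two-pole breaker onto the rail of the mounting plate, the same way round as the breaker already there and on the bare stretch just to the right of it: hook its fixed lip under the rail edge that faces the robot, rock the other end down until the sprung foot clicks under the far edge, and have it sit close up against its neighbour's side so that a comb busbar will fit across both. Work gently, since forcing it cracks the lip or bends the rail; let go of it at the end and leave the other things on the bench where they are.

Things in the scene. Friction and masses are not known exactly. Their poses are not given: they have to be found in the camera images.
- breaker: Loose light-grey two-pole breaker, 0.2 kg, standing on its underside on the bench. Origin: centre of the underside; z up, x from lip end to foot end, y along the rail. Main block x -42 to 42, y -18 to 18, up to z = 48 mm (two shoulders with screws). Underside notch for the rail, right across in y: ceiling at z = 11, from the lip-end wall at x = -18 to the foot-end wall at x = 18.5 mm.
- nose (a point): Centre of the breaker's nose, to grip it by: a block on top of the main block, x -22.5 to 22.5 (flat faces 45 mm apart), y -18 to 18, z 48 to 80 mm in the breaker frame; this point is at (0, 0, 64). On the nose stands a black toggle, x -3 to 12, y -12 to 12, up to z = 91 mm.
- lip_tip (a point): Tip of the breaker's rigid lip, at x = -14.5, z = 5.6 mm in the breaker frame. The lip, 30 mm wide, 3.2 mm thick, round-tipped, juts 3.5 mm into the notch from the wall at x = -18; its top is at z = 7.2. The slot between it and the notch's ceiling is 3.8 mm high for a rail flange 2.3 mm thick: with the foot end tilted up it takes the flange fully up to about 25 degrees, with little play there.
- notch_top (a point): Centre of the notch's ceiling in the breaker's underside (11 mm above the origin). When seated it lies at the height of the real rail's top and above its centre line, with about 1.5 mm of play across the rail. Axes as the breaker's.
- breaker_side (a point): Point on the breaker's left side face (+y, 18 mm from its middle) at the height of the notch's ceiling.
- foot (a joint): Travel (m) of the black sprung foot under the breaker's foot end: 0 = fully out (as it stands, and again when clicked home), to 0.0045 pushed back. The rail's far edge pushes it back along the bevel under its nose as the breaker is rocked down (touching from about 16 degrees of tilt, click at about 3 degrees); at the foot this takes roughly 4 to 10 N downward.
- foot_nose (a point): Innermost upper edge of the foot's nose (moves with the foot): at rest x = 14.5, z = 7.2 mm in the breaker frame, so it reaches 4 mm into the notch. The nose is 24 mm wide, flat on top, bevelled below. The foot's tab shows 5 mm beyond the housing's end.
- panel: Zinc-coloured mounting plate, x -75 to 100, y -165 to 165, top z = 12 mm, fixed on the bench, turned a little. Origin on the bench; x away from the robot, y left. The rail's flanges are 2.3 mm thick, stand 5 mm out from its walls, 20 mm free below. On the rail: terminals y 40 to 121 (top z 67), neighbour y 2 to 38, bare rail y -133 to 2, end stops outside (top 53). Duct: x 62 to 94, top 46.
- rail_top (a point): Where the drawing has the middle of the top-hat rail's top (panel frame x = -10, y = 0, z = 37 mm; axes as the panel's). The real rail, screwed on through slots over spacers, can sit up to 4.5 mm nearer or farther in x and 2.5 mm higher or lower, with all that is on it: find its edge by touch. It runs along y from -150 to 150 mm; its near and far edges are 17.5 mm from its centre line.
- neighbour_side (a point): Point in the plane of the right side face (-y) of the fitted neighbour breaker, at x and z as rail_top; axes as the panel's. True in y; the rail's offset in x and z is not in it. In y breaker_side comes to it when the job is done. The neighbour has the loose breaker's size and shape, lip end towards the robot; its toggle's top is at about z = 117 mm of the panel.
- below_gantry_bar (a point): Not part of the job: the point of the bench straight below the gantry's level cross bar, which runs along y over the whole bench, 0.55 to 0.63 m above it. The job lies on the robot's side of it, but a raised forearm or wrist could bump into the bar: keep clear of it.
- pendant: Bystander: dark handheld keypad with red and green buttons, 105 x 44 x 20 mm, the one nearer the plate.
- pliers: Bystander: needle-nose pliers lying flat, 153 x 50 x 13 mm.
- screwdriver_2: Bystander: screwdriver with a yellow handle, 173 x 27 x 26 mm, lying to the left of the plate.
- fuse_box: Bystander: small yellow and white carton, 58 x 75 x 30 mm.
- marker_1: Bystander: black marker pen, 128 x 15 mm.
- tape_roll: Bystander: cream roll of tape, 96 mm across, 24 mm high.
There are look-alikes about, which are no part of the job. There is more than one size of the breaker; the job needs the middle-sized.

How it is judged (in metres and radians):
On the way, in this order (a step that is already met when the one before it is completed fails the run):
1. the breaker, still tilted with its foot end up (by 6 to 30 degrees), has its lip hooked under the rail's near flange (taken from the drawn rail, with room for the real one's offset) (x of lip_tip in the frame of rail_top between -0.0205 and -0.0085 m and z of lip_tip in the frame of rail_top between -0.011 and -0.001 m and angle between breaker's own z axis and vertical between 0.1 and 0.53 rad), for 0.2 s.
2. the breaker is rocked down level on the rail and its foot has clicked out under the far flange (z of notch_top in the frame of rail_top between -0.0038 and 0.0038 m and x of notch_top in the frame of rail_top between -0.0065 and 0.0065 m and angle between breaker's own z axis and vertical below 0.045 rad and value of joint foot below 0.0012 m), for 0.2 s.
At the end, for the whole second after the job is handed in: The breaker is clipped on the rail, foot out (joint under 1.2 mm), level within 2.5 degrees, its notch's ceiling within 3.8 mm of the rail's drawn height and 6.5 mm of its drawn centre line (the rail's own offset included), its left side within 2 mm of the neighbour's right side, at rest, released (all of step 2 and y of breaker_side in the frame of neighbour_side between -0.002 and 0.001 m and linear speed of breaker below 0.01 m/s); the robot touches nothing.
It fails at once if the breaker is pressed against the rail or the fitted parts with more than 30 N (contact force between breaker and panel above 30 N).
It fails at once if the robot itself presses on the plate or its fitted parts with more than 25 N (contact force between the arm and panel above 25 N).
It fails at once if the robot's fingers press on the plate or its fitted parts with more than 25 N (contact force between the fingers and panel above 25 N).
It fails at once if a bystander (keypad, pliers, yellow screwdriver, carton, marker or tape roll) is moved by more than 3 cm (distance of any of pendant, pliers, screwdriver_2, fuse_box, marker_1, tape_roll from where it was at the start of the episode above 0.03 m).
It also fails if it takes over 56 s, if anything falls off the work surface, if the arm or the gripper's body presses on something with over 40 N, if the wrist force passes 120 N, or if a joint passes its speed limit or range.

## Working session

There is one attempt and no reset: what is moved stays moved. The work goes in short steps, Python scripts to look and compute and a shell command to move; the robot and the scene stay as the last step left them, time stands still between calls to the robot, and variables do not carry over. Pictures are saved under pics/ and viewed, and the job is handed in when it is done.

```bash
ls -la; mkdir -p pics; python3 - <<'E'
from rig import sensors, imaging, ctrl
import cv2
s=sensors.sense(); print(s)
for n in ("scene","top","wrist"):
    p=imaging.camera_params(n); print(n,p)
    im,d=imaging.capture(n)
    cv2.imwrite(f"pics/{n}0.png",im[:,:,::-1])
    import numpy as np; np.save(f"pics/{n}0d.npy",d)
E
```

```text
total 12
drwxr-xr-x  3 agent agent 4096 Dec  7 14:02 .
drwxr-xr-x 23 root  root  4096 Dec  7 14:02 ..
drwxr-xr-x  2 agent agent 4096 Dec  7 14:02 pics
{'time_s': 0.0, 'joints': array([-1.45239979e+00,  3.13465529e-01,  1.49843249e+00,  2.19471201e-05,
        1.33101943e+00, -2.23373227e-01]), 'dq': array([-1.32763616e-03, -1.14091689e-03, -1.98136647e-06, -8.21006284e-04,
        1.84041744e-03,  1.42072486e-03]), 'tau': array([ 5.64650713e-05, -4.12265539e+01, -2.59741294e+01, -1.96023780e-04,
        4.14313894e-03, -1.85411733e-05]), 'eef_pos': array([ 175.93212359, -494.36991883,  230.7288681 ]), 'ee_rot': array([-6.60922573e-04,  9.85434903e-01,  1.70051796e-01,  4.53952121e-05]), 'force': array([-0.96776475, -0.50362138,  0.61991967]), 'wrist_torque': array([-0.01063248,  0.02823715,  0.08086034]), 'grip_width': 0.9983365213931124}
scene {'intrinsics': array([[491.27246131,   0.        , 320.992874  ],
       [  0.        , 491.27246131, 232.02255143],
       [  0.        ,   0.        ,   1.        ]]), 'k1': -0.12308874149702623, 'R': array([[ 0.53654275, -0.84371202,  0.016
[... 327 characters left out ...]
       ]]), 'k1': -0.026727173026348607, 'R': array([[-7.11749000e-04, -9.99962536e-01, -8.62669709e-03],
       [-9.83494938e-01,  2.26084138e-03, -1.80921519e-01],
       [ 1.80934245e-01,  8.35554221e-03, -9.83459701e-01]]), 't': array([ -28.89317791,  560.05679033, 1028.5004572 ])}
wrist {'intrinsics': array([[421.86683284,   0.        , 323.41394525],
       [  0.        , 421.86683284, 235.17952774],
       [  0.        ,   0.        ,   1.        ]]), 'k1': 0.032335835551069114, 'R': array([[ 0.33495666, -0.94222965, -0.00270457],
       [-0.89329572, -0.31847137,  0.31717305],
       [-0.29971119, -0.10382324, -0.94836382]]), 't': array([-523.62209098,  -42.43396699,  382.5743838 ])}
```

View pics/top0.png

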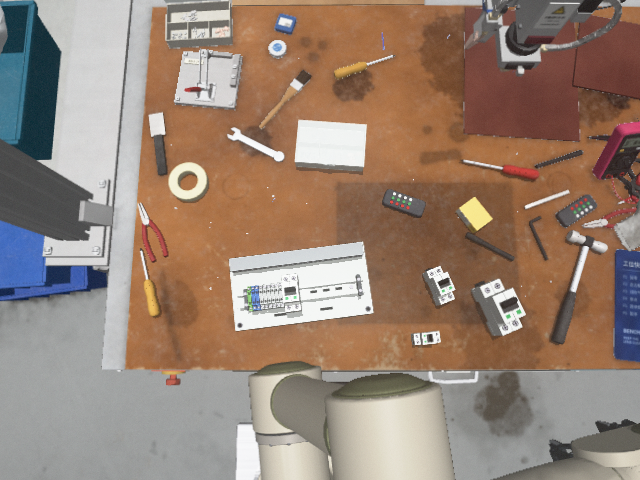

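View pics/scene0.png

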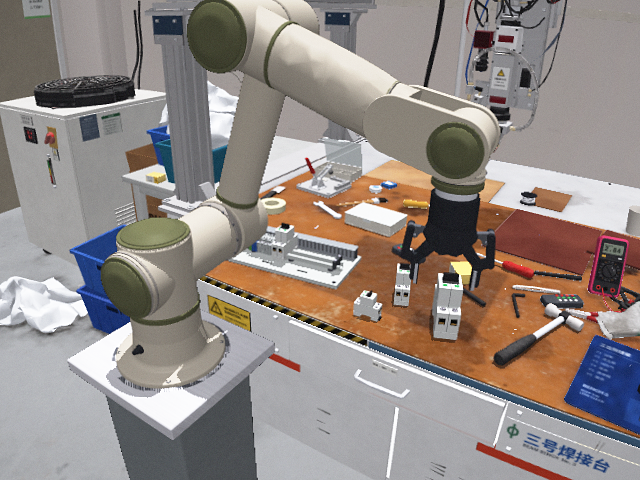

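View pics/wrist0.png

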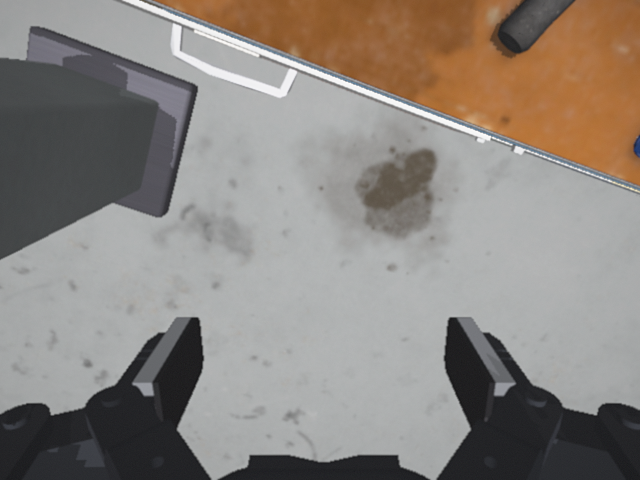

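```bash
cat > h.py <<'E'
import numpy as np, cv2
from rig import sensors, imaging, ctrl
def ray(p,uv):
    K=p["intrinsics"];k=p["k1"]
    xd=(uv[0]-K[0,2])/K[0,0]; yd=(uv[1]-K[1,2])/K[1,1]
    x,y=xd,yd
    for _ in range(30):
        f=1+k*(x*x+y*y); x,y=xd/f,yd/f
    return np.array([x,y,1.])
def atz(p,uv,z):
    R,t=p["R"],p["t"]; c=-R.T@t; d=R.T@ray(p,uv); return c+d*(z-c[2])/d[2]
def atd(p,uv,dep):
    return p["R"].T@(ray(p,uv)*dep-p["t"])
def proj(p,X):
    c=p["R"]@np.asarray(X,float)+p["t"]; x,y=c[:2]/c[2]; f=1+p["k1"]*(x*x+y*y)
    K=p["intrinsics"]; return np.array([K[0,0]*x*f+K[0,2],K[1,1]*y*f+K[1,2]])
E
python3 - <<'E'
import cv2
im=cv2.imread("pics/top0.png")
cv2.imwrite("pics/c1.png",cv2.resize(im[255:355,400:530],None,fx=6,fy=6,interpolation=cv2.INTER_CUBIC))
cv2.imwrite("pics/c2.png",cv2.resize(im[235:340,220:380],None,fx=5,fy=5,interpolation=cv2.INTER_CUBIC))
E
```

```text
(no output)
```

View pics/c1.png

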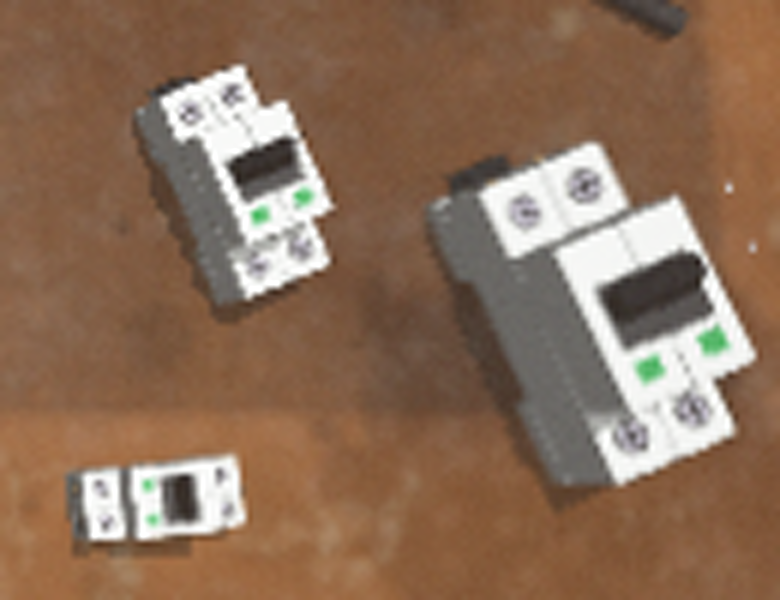

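View pics/c2.png

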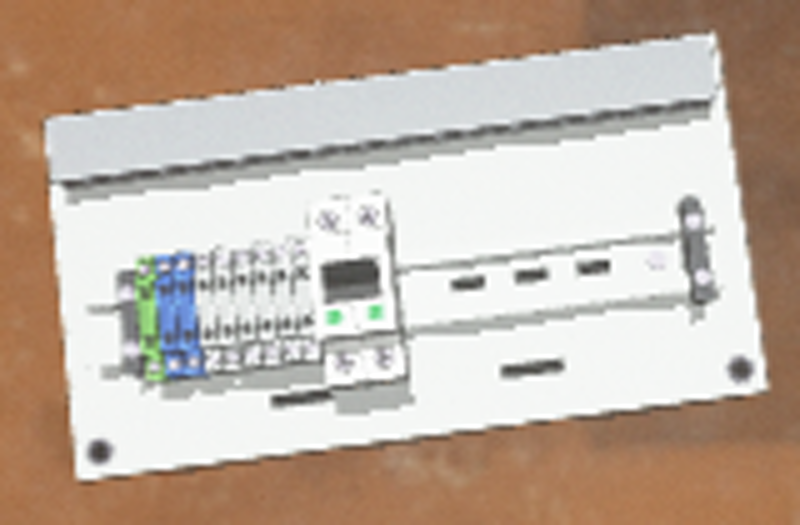

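```bash
cat > fit.py <<'E'
from h import *
from scipy.optimize import least_squares
def fitpose(p,obs,mod,x0):
    def f(v):
        c,s=np.cos(v[2]),np.sin(v[2]); R=np.array([[c,-s,0],[s,c,0],[0,0,1]])
        return np.concatenate([proj(p,R@np.array(m)+[v[0],v[1],0])-o for m,o in zip(mod,obs)])
    r=least_squares(f,x0); return r.x,r.fun.reshape(-1,2).round(2)
E
python3 - <<'E'
from fit import *
p=imaging.camera_params("top")
def m(uv,o,k): return np.array([(uv[0]+.5)/k-.5+o[0],(uv[1]+.5)/k-.5+o[1]])
o=[m(u,(400,255),6) for u in [(161,97),(245,67),(288,103),(333,208),(206,137),(328,265),(247,300)]]
mod=[(42,18,48),(42,-18,48),(22.5,-18,80),(-22.5,-18,80),(22.5,18,80),(-42,-18,48),(-42,18,48)]
print("breaker",fitpose(p,o,mod,[300,-200,.3]))
o=[m(u,(220,235),5) for u in [(78,480),(767,390),(715,33),(45,118)]]
mod=[(-75,165,12),(-75,-165,12),(94,-165,46),(94,165,46)]
v,r=fitpose(p,o,mod,[300,100,.1]);print("panel",v,r)
v,r=fitpose(p,o[:2],mod[:2],[300,100,.1]);print("panel",v,r)
# rail edges & neighbour check
c,s=np.cos(v[2]),np.sin(v[2]);R=np.array([[c,-s,0],[s,c,0],[0,0,1]])
for q in [(-27.5,-20,37),(7.5,-20,37),(-10+22.5,2,106),(-10-22.5,2,106),(-10+42,38,74),(-10-42,2,74)]:
    u=proj(p,R@np.array(q)+[v[0],v[1],0]); print(q,((u+.5-[220,235])*5-.5).round(0))
E
```

```text
breaker (array([ 4.67314168e+02, -3.11949916e+02,  3.60063396e-01]), array([[-0.08,  0.  ],
       [ 0.12, -0.44],
       [-0.06, -0.4 ],
       [ 0.45,  0.75],
       [-1.04, -0.43],
       [ 0.74,  0.37],
       [-0.11,  0.12]]))
panel [4.58459137e+02 1.33505297e+01 1.24591129e-01] [[-0.08  0.01]
 [ 0.72  0.36]
 [ 2.23 -0.5 ]
 [-2.87 -0.05]]
panel [4.58893148e+02 1.43351822e+01 1.27781303e-01] [[-0.37  0.04]
 [ 0.37 -0.05]]
(-27.5, -20, 37) [451. 326.]
(7.5, -20, 37) [442. 252.]
(12.5, 2, 106) [386. 232.]
(-32.5, 2, 106) [398. 334.]
(32, 38, 74) [306. 207.]
(-52, 2, 74) [407. 382.]
```

```bash
python3 - <<'E'
from fit import *
p=imaging.camera_params("top"); d=np.load("pics/top0d.npy")
v=[458.9,14.3,.1278]
c,s=np.cos(v[2]),np.sin(v[2])
# panel-frame height map from depth
pts=[]
for r in range(235,345):
  for q in range(220,385):
    if d[r,q]>0:
      X=atd(p,(q,r),d[r,q]); dx,dy=X[0]-v[0],X[1]-v[1]; pts.append((c*dx+s*dy,-s*dx+c*dy,X[2]))
P=np.array(pts)
for lo,hi in [(-110,-20),(5,35)]:
  print(lo,hi)
  M=P[(P[:,1]>lo)&(P[:,1]<hi)]
  for x in range(-90,110,3):
    k=(M[:,0]>=x)&(M[:,0]<x+3)
    if k.sum(): print(x+1.5,k.sum(),np.median(M[k,2]).round(1),M[k,2].std().round(1),end=' | ')
  print()
b=[atd(p,(q,r),d[r,q])[2] for r,q in [(330,450),(300,400),(250,410),(345,330)]];print(b)
p=imaging.camera_params("wrist"); s=sensors.sense()
from scipy.spatial.transform import Rotation as Ro
w=s["ee_rot"];Rt=Ro.from_quat([w[1],w[2],w[3],w[0]]).as_matrix()
print("cam in tool",Rt.T@(-p["R"].T@p["t"]-s["eef_pos"]),"\naxes",(Rt.T@p["R"].T).round(3))
E
```

```text
-110 -20
-88.5 46 -1.2 1.9 | -85.5 49 -1.4 1.8 | -82.5 47 -0.8 2.1 | -79.5 48 -0.7 2.1 | -76.5 52 -0.9 4.3 | -73.5 49 10.8 1.9 | -70.5 48 11.1 2.0 | -67.5 47 10.9 2.4 | -64.5 47 10.8 2.0 | -61.5 47 11.2 1.8 | -58.5 51 11.1 2.1 | -55.5 48 10.3 2.3 | -52.5 49 11.4 2.0 | -49.5 49 11.4 2.0 | -46.5 47 11.6 1.9 | -43.5 47 11.2 1.8 | -40.5 50 11.1 2.1 | -37.5 46 10.6 2.3 | -34.5 49 10.8 2.5 | -31.5 47 11.3 1.8 | -28.5 49 11.3 2.0 | -25.5 67 12.6 11.2 | -22.5 55 35.4 7.7 | -19.5 49 35.0 2.0 | -16.5 33 22.7 4.4 | -13.5 47 22.0 1.9 | -10.5 47 21.8 2.1 | -7.5 51 22.4 2.1 | -4.5 48 22.1 2.0 | -1.5 47 22.3 2.1 | 1.5 67 23.9 5.7 | 4.5 49 34.2 2.8 | 7.5 49 35.4 1.6 | 10.5 17 34.1 1.6 | 13.5 37 11.2 1.9 | 16.5 45 10.7 1.7 | 19.5 48 11.1 2.0 | 22.5 49 10.6 1.9 | 25.5 46 10.9 1.8 | 28.5 42 10.7 2.0 | 31.5 49 11.1 2.3 | 34.5 46 10.7 2.3 | 37.5 44 10.9 2.1 | 40.5 46 10.5 1.9 | 43.5 49 10.9 1.9 | 46.5 45 11.0 2.4 | 49.5 48 10.7 2.2 | 52.5 44 11.4 2.3 | 55.5 43 11.5 1.9 | 58.5 50 11.0 1.8 | 61.5 80 13.7 14.9 | 64.5 91 41.9 13.6 | 67.5 49 45.3 2.1 | 70.5 49 44.9 1.8 | 73.5 45 44.8 2.1 | 76.5 50 44.3 2.2 | 
[... 1002 characters left out ...]
6 71.0 1.7 | 43.5 16 10.8 1.5 | 46.5 14 11.6 1.4 | 49.5 16 10.7 1.9 | 52.5 15 10.7 1.7 | 55.5 13 11.1 1.5 | 58.5 18 11.1 2.0 | 61.5 25 12.1 15.1 | 64.5 33 42.8 13.2 | 67.5 16 44.8 1.9 | 70.5 17 44.5 2.2 | 73.5 13 43.9 1.5 | 76.5 17 44.6 2.1 | 79.5 16 46.3 1.8 | 82.5 17 44.1 1.7 | 85.5 15 45.1 1.7 | 88.5 19 46.2 2.0 | 91.5 12 46.1 1.7 | 94.5 1 42.0 0.0 | 100.5 3 10.7 3.3 | 103.5 15 -0.6 2.7 | 106.5 14 0.2 2.2 | 109.5 13 -0.3 1.6 | 
[np.float64(-3.3895090190154296), np.float64(-2.716138103540862), np.float64(0.5166254172787317), np.float64(-0.9427321820575969)]
cam in tool [  80.982624     -0.27885927 -144.03505597] 
axes [[-0.    -0.948 -0.317]
 [ 1.     0.    -0.002]
 [ 0.002 -0.317  0.948]]
```

```bash
cat >> h.py <<'E'
from scipy.spatial.transform import Rotation as Ro
def RT(s): w=s["ee_rot"]; return Ro.from_quat([w[1],w[2],w[3],w[0]]).as_matrix()
def toolR(yaw,tilt=0.):
    # tool y along 'breaker x' (yaw), tool x along breaker y, z down; tilt>0 = foot end up
    c,s=np.cos(yaw),np.sin(yaw)
    B=np.array([[-s,c,0],[c,s,0],[0,0,-1.]]).T
    return B@Ro.from_rotvec([-tilt,0,0]).as_matrix()
def plan(p1,R1,n,s=None,P=None,R=None):
    s=s or sensors.sense(); P=s["eef_pos"] if P is None else P; R=RT(s) if R is None else R
    rv=Ro.from_matrix(R.T@R1).as_rotvec(); step=Ro.from_rotvec(rv/n).as_matrix()
    d=(np.asarray(p1)-P)/n
    print("rot total",rv.round(4),"dist",np.linalg.norm(d*n).round(1),"per row",np.linalg.norm(d).round(1),"total tool",(R.T@(d*n)).round(2))
    for i in range(n):
        print("lin",(R.T@d).round(1).tolist(),"rot",(rv/n).round(4).tolist()); R=R@step
def st():
    s=sensors.sense(); R=RT(s); 
    print("t",s["time_s"],"p",s["eef_pos"].round(2),"yaw(y)",np.arctan2(R[1,1],R[0,1]).round(4),"zax",R[:,2].round(4),"F",s["force"].round(2),"M",s["wrist_torque"].round(3),"g",round(s["grip_width"]*85.4,2),"q",s["joints"].round(2))
    return s
E
python3 - <<'E'
from h import *
plan([467,-312,160],toolR(.36),13)
E
```

```text
rot total [-5.000e-04 -9.000e-04 -1.589e+00] dist 350.8 per row 27.0 total tool [335.37 -74.28  71.02]
lin [25.8, -5.7, 5.5] rot [-0.0, -0.0001, -0.1222]
lin [26.3, -2.5, 5.5] rot [-0.0, -0.0001, -0.1222]
lin [26.4, 0.7, 5.5] rot [-0.0, -0.0001, -0.1222]
lin [26.1, 3.9, 5.5] rot [-0.0, -0.0001, -0.1222]
lin [25.5, 7.1, 5.5] rot [-0.0, -0.0001, -0.1222]
lin [24.4, 10.1, 5.5] rot [-0.0, -0.0001, -0.1222]
lin [23.0, 13.0, 5.5] rot [-0.0, -0.0001, -0.1222]
lin [21.2, 15.7, 5.5] rot [-0.0, -0.0001, -0.1222]
lin [19.2, 18.2, 5.5] rot [-0.0, -0.0001, -0.1222]
lin [16.8, 20.4, 5.5] rot [-0.0, -0.0001, -0.1222]
lin [14.2, 22.3, 5.5] rot [-0.0, -0.0001, -0.1222]
lin [11.4, 23.9, 5.5] rot [-0.0, -0.0001, -0.1222]
lin [8.4, 25.1, 5.5] rot [-0.0, -0.0001, -0.1222]
```

```bash
python3 -m creep '[{"grip":85,"linear":[25.8,-5.7,5.5],"rot":[0,0,-0.122]},{"grip":85,"linear":[26.3,-2.5,5.5],"rot":[0,0,-0.122]},{"grip":85,"linear":[26.4,0.7,5.5],"rot":[0,0,-0.122]},{"grip":85,"linear":[26.1,3.9,5.5],"rot":[0,0,-0.122]},{"grip":85,"linear":[25.5,7.1,5.5],"rot":[0,0,-0.122]},{"grip":85,"linear":[24.4,10.1,5.5],"rot":[0,0,-0.122]},{"grip":85,"linear":[23,13,5.5],"rot":[0,0,-0.122]},{"grip":85,"linear":[21.2,15.7,5.5],"rot":[0,0,-0.122]},{"grip":85,"linear":[19.2,18.2,5.5],"rot":[0,0,-0.122]},{"grip":85,"linear":[16.8,20.4,5.5],"rot":[0,0,-0.122]},{"grip":85,"linear":[14.2,22.3,5.5],"rot":[0,0,-0.122]},{"grip":85,"linear":[11.4,23.9,5.5],"rot":[0,0,-0.122]}]'
python3 - <<'E'
from h import *
st(); plan([467,-312,160],toolR(.36),1)
E
```

```text
time_s: 1.15
eef_pos: [445.8, -325.5, 164.8]
ee_rot: [-0.0, 0.617, 0.787, 0.0]
force: [-0.4, -2.1, -0.7]
grip_width: 0.995
t 1.15 p [ 445.8  -325.55  164.8 ] yaw(y) 0.2411 zax [-4.e-04  4.e-04 -1.e+00] F [-0.38 -2.05 -0.66] M [-0.043  0.016  0.019] g 84.95 q [-0.84  0.43  1.51 -0.    1.2  -1.08]
rot total [-0.0002 -0.0005 -0.1189] dist 25.6 per row 25.6 total tool [ 8.09 23.83  4.8 ]
lin [8.1, 23.8, 4.8] rot [-0.0002, -0.0005, -0.1189]
```

```bash
python3 -m creep '[{"grip":85,"linear":[8,23.8,4.8],"rot":[0,0,-0.119]},{"grip":85,"linear":[0,0,0],"rot":[0,0,0]}]'
python3 - <<'E'
from h import *
st(); p=imaging.camera_params("wrist"); im,d=imaging.capture("wrist"); cv2.imwrite("pics/w1.png",im[:,:,::-1]); np.save("pics/w1d.npy",d)
import pickle; pickle.dump(p,open("pics/w1p.pkl","wb"))
B=toolR(.36)
for m in [(42,18,48),(42,-18,48),(22.5,-18,80),(-22.5,-18,80),(22.5,18,80),(-22.5,18,80),(-42,-18,48),(-42,18,48)]:
    c,s=np.cos(.36),np.sin(.36); X=[467.3+c*m[0]-s*m[1],-312+s*m[0]+c*m[1],m[2]]; print(m,proj(p,X).round(0))
E
```

```text
time_s: 1.32
eef_pos: [468.5, -310.5, 159.2]
ee_rot: [-0.001, 0.568, 0.823, 0.001]
force: [0.8, -0.6, 0.1]
grip_width: 0.995
t 1.3167 p [ 468.46 -310.47  159.17] yaw(y) 0.3634 zax [-6.e-04  2.e-03 -1.e+00] F [ 0.82 -0.58  0.12] M [ 0.005 -0.015  0.052] g 84.96 q [-0.79  0.46  1.48  0.    1.2  -1.16]
(42, 18, 48) [389. 205.]
(42, -18, 48) [387. 259.]
(22.5, -18, 80) [361. 279.]
(-22.5, -18, 80) [283. 279.]
(22.5, 18, 80) [363. 219.]
(-22.5, 18, 80) [281. 219.]
(-42, -18, 48) [257. 259.]
(-42, 18, 48) [254. 205.]
```

View pics/w1.png

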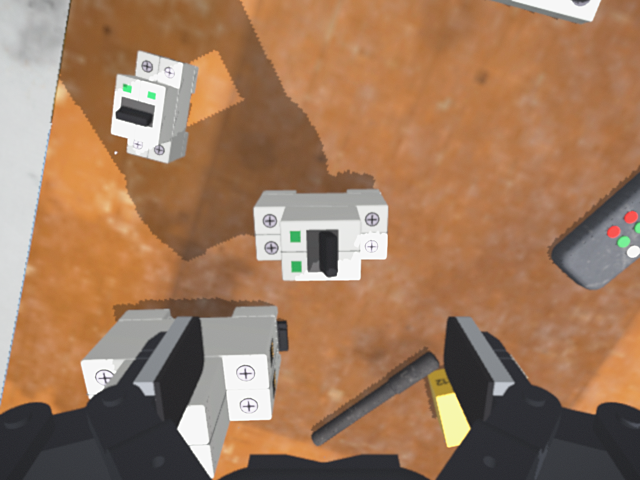

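```bash
python3 -m creep '[{"grip":85,"linear":[0,0,30],"rot":[0,0,0]},{"grip":85,"linear":[0,0,30],"rot":[0,0,0]},{"grip":85,"linear":[0,0,25],"rot":[0,0,0]},{"grip":85,"linear":[0,0,0],"rot":[0,0,0]},{"grip":85,"linear":[0,0,0],"rot":[0,0,0]}]'
python3 - <<'E'
from h import *
st(); plan([467.3,-312,53],toolR(.36),1)
E
```

```text
time_s: 1.78
eef_pos: [465.4, -313.6, 75.5]
ee_rot: [-0.001, 0.572, 0.82, 0.0]
force: [0.5, -0.2, 0.9]
grip_width: 0.993
t 1.7833 p [ 465.44 -313.56   75.45] yaw(y) 0.3522 zax [-0.0012  0.0011 -1.    ] F [ 0.51 -0.16  0.94] M [ 0.012 -0.039  0.019] g 84.77 q [-0.8   0.56  1.57 -0.    1.02 -1.15]
rot total [-0.0008 -0.0014 -0.0078] dist 22.6 per row 22.6 total tool [ 0.79  2.3  22.45]
lin [0.8, 2.3, 22.5] rot [-0.0008, -0.0014, -0.0078]
```

```bash
python3 -m creep '[{"grip":85,"linear":[0.4,1.5,15],"rot":[0,0,-0.004]},{"grip":85,"linear":[0,0,10],"rot":[0,0,0]},{"grip":85,"linear":[0,0,0],"rot":[0,0,0]},{"grip":60,"linear":[0,0,0],"rot":[0,0,0]},{"grip":52,"linear":[0,0,0],"rot":[0,0,0]},{"grip":48,"linear":[0,0,0],"rot":[0,0,0]},{"grip":40,"linear":[0,0,0],"rot":[0,0,0]},{"grip":35,"linear":[0,0,0],"rot":[0,0,0]},{"grip":35,"linear":[0,0,0],"rot":[0,0,0]},{"grip":35,"linear":[0,0,0],"rot":[0,0,0]}]' 50
python3 - <<'E'
from h import *
st(); p=imaging.camera_params("wrist"); im,d=imaging.capture("wrist"); cv2.imwrite("pics/w2.png",im[:,:,::-1]); st()
E
```

```text
time_s: 2.62
eef_pos: [467.7, -312.8, 51.6]
ee_rot: [0.001, 0.57, 0.822, -0.0]
force: [-1.9, -0.2, 7.0]
grip_width: 0.518
t 2.6167 p [ 467.74 -312.76   51.61] yaw(y) 0.358 zax [ 0.0011 -0.0013 -1.    ] F [-1.89 -0.2   6.99] M [ 0.107  0.188 -0.015] g 44.22 q [-0.8   0.59  1.58 -0.    0.96 -1.16]
t 2.6667 p [ 467.76 -312.77   51.64] yaw(y) 0.358 zax [ 0.0012 -0.0014 -1.    ] F [-0.53  0.24  5.51] M [ 0.118  0.153 -0.009] g 44.28 q [-0.8   0.59  1.58 -0.    0.96 -1.16]
```

View pics/w2.png

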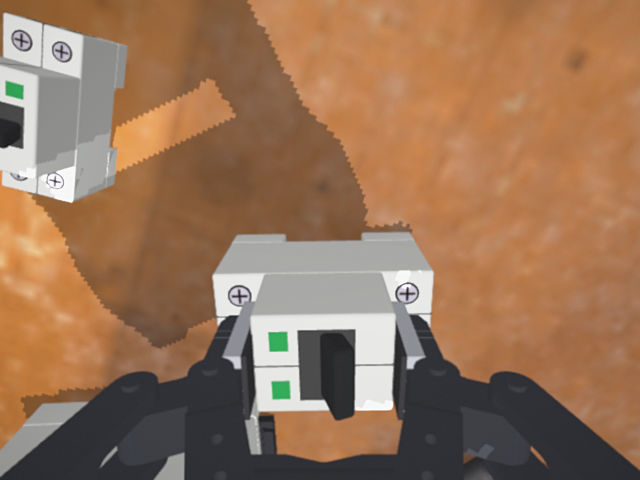

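```bash
cat >> h.py <<'E'
PAN=[458.9,14.3,.1278]; RX,RZ=-7.4,36.3; OY=0.9; H=51.6
def p2w(q):
    c,s=np.cos(PAN[2]),np.sin(PAN[2]); return np.array([PAN[0]+c*q[0]-s*q[1],PAN[1]+s*q[0]+c*q[1],q[2]])
def tilt(v,th): # breaker->panel axes, foot up
    c,s=np.cos(th),np.sin(th); return np.array([v[0]*c-v[2]*s,v[1],v[0]*s+v[2]*c])
def tcp_for(cx,cz,gap,th):
    """lip round centre at (cx,cz) rel. to REAL rail middle; gap to neighbour"""
    B=np.array([RX+cx,-16-gap,RZ+cz])-tilt((-16.1,0,5.6),th)
    return p2w(B+tilt((0,-OY,H),th)), toolR(PAN[2],th)
def where(s=None):
    s=s or sensors.sense(); R=RT(s); c_,s_=np.cos(PAN[2]),np.sin(PAN[2])
    P=np.array([[c_,s_,0],[-s_,c_,0],[0,0,1.]])
    Rb=P@np.column_stack([R[:,1],R[:,0],-R[:,2]]); o=P@(s["eef_pos"]-[PAN[0],PAN[1],0])
    B=o+Rb@np.array([0,OY,-H]); f=lambda b:B+Rb@np.array(b,float)
    th=np.arctan2(Rb[2,0],Rb[0,0]); C=f((-16.1,0,5.6))-[RX,0,RZ]; N=f((0,0,11))-[RX,0,RZ]
    print("t %.2f tilt %.2fdeg yawerr %.2fdeg roll %.2f  lipC x%.2f z%.2f  notch x%.2f z%.2f gap %.2f  Fpanel"%(s["time_s"],np.degrees(th),np.degrees(np.arctan2(Rb[1,0],Rb[0,0])),np.degrees(Rb[2,1]),C[0],C[2],N[0],N[2],-16-B[1]),(P@s["force"]).round(1),"M",(P@s["wrist_torque"]).round(2),"g",round(s["grip_width"]*85.4,2))
E
python3 - <<'E'
from h import *
p,R=tcp_for(-26,30,6,.35); print(p)
s=sensors.sense(); P=s["eef_pos"]+[0,0,100.]
plan(p,R,12,P=P)
E
```

```text
[428.0469448  -12.75292074 115.03179949]
rot total [-0.3477 -0.0387  0.2281] dist 304.8 per row 25.4 total tool [294.97  67.92  36.14]
lin [24.6, 5.7, 3.0] rot [-0.029, -0.0032, 0.019]
lin [24.7, 5.1, 3.1] rot [-0.029, -0.0032, 0.019]
lin [24.8, 4.5, 3.1] rot [-0.029, -0.0032, 0.019]
lin [24.9, 4.0, 3.2] rot [-0.029, -0.0032, 0.019]
lin [25.0, 3.4, 3.2] rot [-0.029, -0.0032, 0.019]
lin [25.0, 2.8, 3.2] rot [-0.029, -0.0032, 0.019]
lin [25.1, 2.3, 3.2] rot [-0.029, -0.0032, 0.019]
lin [25.1, 1.7, 3.2] rot [-0.029, -0.0032, 0.019]
lin [25.2, 1.1, 3.2] rot [-0.029, -0.0032, 0.019]
lin [25.2, 0.6, 3.1] rot [-0.029, -0.0032, 0.019]
lin [25.2, -0.0, 3.0] rot [-0.029, -0.0032, 0.019]
lin [25.2, -0.6, 2.9] rot [-0.029, -0.0032, 0.019]
```

```bash
python3 -m creep '[{"grip":35,"linear":[0,0,-10],"rot":[0,0,0]},{"grip":35,"linear":[0,0,-25],"rot":[0,0,0]},{"grip":35,"linear":[0,0,-30],"rot":[0,0,0]},{"grip":35,"linear":[0,0,-25],"rot":[0,0,0]},{"grip":35,"linear":[0,0,-10],"rot":[0,0,0]}]' 60
python3 - <<'E'
from h import *
st()
E
```

```text
time_s: 3.08
eef_pos: [468.2, -313.0, 154.4]
ee_rot: [0.003, 0.57, 0.822, -0.0]
force: [0.3, -0.7, -3.0]
grip_width: 0.518
t 3.0833 p [ 468.23 -313.03  154.41] yaw(y) 0.3581 zax [ 0.0037 -0.0037 -1.    ] F [ 0.32 -0.67 -2.96] M [-0.021 -0.02   0.049] g 44.23 q [-0.8   0.46  1.49  0.    1.18 -1.16]
```

```bash
python3 -m creep '[{"grip":35,"linear":[24.6,5.7,3],"rot":[-0.029,-0.0032,0.019]},{"grip":35,"linear":[24.7,5.1,3.1],"rot":[-0.029,-0.0032,0.019]},{"grip":35,"linear":[24.8,4.5,3.1],"rot":[-0.029,-0.0032,0.019]},{"grip":35,"linear":[24.9,4,3.2],"rot":[-0.029,-0.0032,0.019]},{"grip":35,"linear":[25,3.4,3.2],"rot":[-0.029,-0.0032,0.019]},{"grip":35,"linear":[25,2.8,3.2],"rot":[-0.029,-0.0032,0.019]},{"grip":35,"linear":[25.1,2.3,3.2],"rot":[-0.029,-0.0032,0.019]},{"grip":35,"linear":[25.1,1.7,3.2],"rot":[-0.029,-0.0032,0.019]},{"grip":35,"linear":[25.2,1.1,3.2],"rot":[-0.029,-0.0032,0.019]},{"grip":35,"linear":[25.2,0.6,3.1],"rot":[-0.029,-0.0032,0.019]},{"grip":35,"linear":[17,0,3],"rot":[-0.029,-0.0032,0.019]},{"grip":35,"linear":[8,-0.6,2.9],"rot":[-0.029,-0.0032,0.019]}]'
python3 - <<'E'
from h import *
st(); where()
E
```

```text
time_s: 4.08
eef_pos: [430.3, -35.2, 113.9]
ee_rot: [0.113, 0.65, 0.74, 0.132]
force: [1.1, -0.5, -2.8]
grip_width: 0.516
t 4.0833 p [430.28 -35.21 113.94] yaw(y) 0.1275 zax [ 0.3389  0.0469 -0.9397] F [ 1.1  -0.51 -2.78] M [-0.072  0.322 -0.009] g 44.06 q [-0.48  0.11  2.16  0.35  0.62 -0.86]
t 4.08 tilt 20.00deg yawerr -0.01deg roll 0.19  lipC x-26.69 z28.91  notch x-13.41 z39.49 gap 28.38  Fpanel [ 1.  -0.6 -2.8] M [-0.03  0.33 -0.01] g 44.06
```

```bash
python3 - <<'E'
from h import *
a=[]
for n in ("top","wrist","scene"):
    im,d=imaging.capture(n); np.save(f"pics/{n}3d.npy",d); cv2.imwrite(f"pics/{n}3f.png",im[:,:,::-1])
    if n=="top": a=cv2.resize(im[215:335,230:390],(640,480),interpolation=cv2.INTER_CUBIC)
cv2.imwrite("pics/top3.png",a[:,:,::-1])
im=cv2.imread("pics/scene3f.png"); cv2.imwrite("pics/scene3.png",cv2.resize(im[180:300,210:370],(640,480),interpolation=cv2.INTER_CUBIC))
where()
E
```

```text
t 4.23 tilt 19.92deg yawerr 0.03deg roll 0.13  lipC x-26.39 z29.21  notch x-13.09 z39.77 gap 30.27  Fpanel [-0.8 -1.  -2.6] M [-0.02  0.33 -0.03] g 44.18
```

View pics/top3.png

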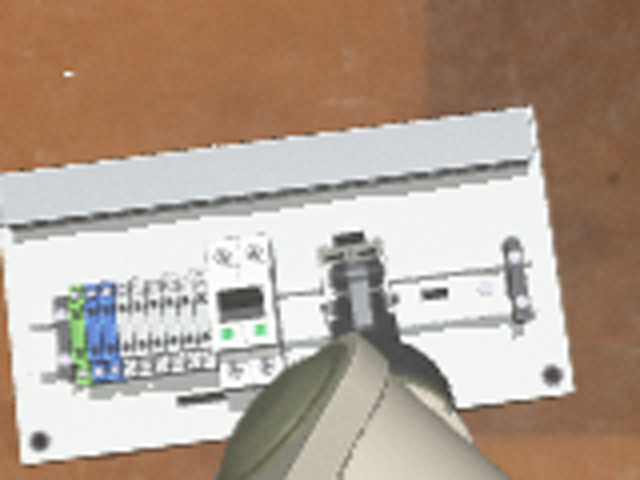

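View pics/wrist3f.png

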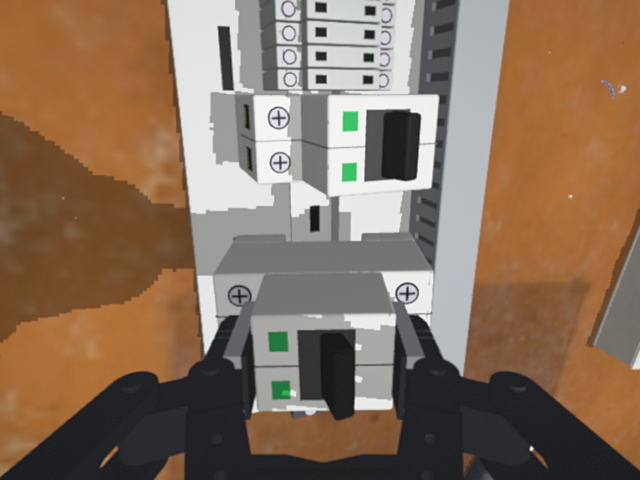

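View pics/scene3.png

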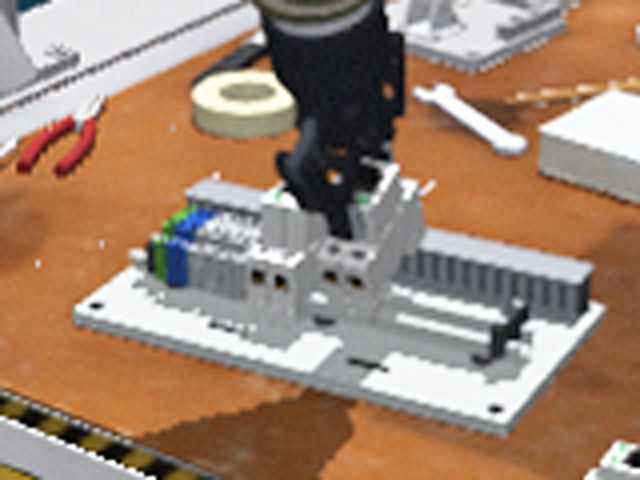

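```bash
cat > wd.py <<'E'
from h import *
def grab(tag):
    s=sensors.sense(); p=imaging.camera_params("wrist"); im,d=imaging.capture("wrist")
    cv2.imwrite(f"pics/{tag}.png",im[:,:,::-1]); np.savez(f"pics/{tag}.npz",d=d,R=p["R"],t=p["t"],P=s["eef_pos"],RT=RT(s),im=im)
    return s
def cloud(tag):
    z=np.load(f"pics/{tag}.npz"); p=dict(imaging.camera_params("wrist")); p["R"],p["t"]=z["R"],z["t"]; d=z["d"]
    K=p["intrinsics"]; v,u=np.mgrid[0:480,0:640]
    xd=(u-K[0,2])/K[0,0]; yd=(v-K[1,2])/K[1,1]; x,y=xd.copy(),yd.copy()
    for _ in range(20):
        f=1+p["k1"]*(x*x+y*y); x,y=xd/f,yd/f
    C=np.stack([x*d,y*d,d],-1)-p["t"]; W=C@p["R"]; W[d<=0]=np.nan
    c_,s_=np.cos(PAN[2]),np.sin(PAN[2]); P=np.array([[c_,s_,0],[-s_,c_,0],[0,0,1.]])
    return (W-[PAN[0],PAN[1],0])@P.T, W, z
E
python3 - <<'E'
from wd import *
s=grab("w4"); where(s)
Q,W,z=cloud("w4"); np.set_printoptions(suppress=True,precision=2)
for name,(r0,r1,c0,c1) in dict(plate=(280,330,200,212),plate2=(220,260,200,230),shoulder_n=(108,130,262,272),nose_n=(110,180,330,345),nose_n2=(100,112,400,425),railfl=(203,208,296,302),held_side=(245,268,230,420),held_nose_side=(276,308,275,375),held_nosetop=(360,400,258,268),nb_side=(188,192,340,400)).items():
    q=Q[r0:r1,c0:c1].reshape(-1,3); print(name,np.nanmedian(q,0),np.nanstd(q,0))
# row profile along rail columns
for c in (285,292,300,310,335,345,360,400): 
    print(c,[tuple(Q[r,c].round(1)) for r in (200,212,224,232)])
E
```

```text
t 4.23 tilt 19.92deg yawerr 0.03deg roll 0.13  lipC x-26.39 z29.21  notch x-13.09 z39.77 gap 30.27  Fpanel [-0.8 -1.  -2.6] M [-0.02  0.33 -0.03] g 44.18
plate [-72.72 -84.07  13.2 ] [2.1  9.46 0.67]
plate2 [-64.9  -43.24  13.44] [ 4.64  7.14 12.79]
shoulder_n [-44.84  25.04  74.73] [1.18 2.49 0.71]
nose_n [-26.69  17.44 106.67] [1.67 7.11 0.64]
nose_n2 [ -0.59  30.62 107.33] [5.27 1.13 5.11]
railfl [-21.09 -21.74  37.44] [0.94 0.81 0.5 ]
held_side [-27.71 -28.99  96.29] [21.5   1.38 11.71]
held_nose_side [-39.01 -29.16 127.46] [9.46 0.32 7.63]
held_nosetop [-63.16 -52.57 135.48] [0.9  4.42 0.59]
nb_side [ 32.93 -22.2   13.63] [15.83  3.87 14.02]
285 [(np.float64(nan), np.float64(nan), np.float64(nan)), (np.float64(-22.6), np.float64(-31.6), np.float64(13.8)), (np.float64(-22.9), np.float64(-39.0), np.float64(14.1)), (np.float64(-22.8), np.float64(-44.2), np.float64(13.3))]
292 [(np.float64(-24.6), np.float64(-18.8), np.float64(37.3)), (np.float64(-24.6), np.float64(-25.6), np.float64(36.8)), (np.float64(-25.5), np.float64(-31.5), np.float64(39.3)), (np.float64(-25.3), np.float64(-36
[... 721 characters left out ...]
.4))]
345 [(np.float64(5.8), np.float64(-21.2), np.float64(37.9)), (np.float64(6.0), np.float64(-28.1), np.float64(37.8)), (np.float64(5.8), np.float64(-34.9), np.float64(38.7)), (np.float64(6.5), np.float64(-40.2), np.float64(37.2))]
360 [(np.float64(26.3), np.float64(-28.3), np.float64(13.8)), (np.float64(26.3), np.float64(-36.0), np.float64(14.2)), (np.float64(27.0), np.float64(-44.3), np.float64(13.3)), (np.float64(27.1), np.float64(-49.7), np.float64(13.4))]
400 [(np.float64(55.2), np.float64(-30.8), np.float64(13.5)), (np.float64(55.5), np.float64(-38.8), np.float64(13.8)), (np.float64(56.7), np.float64(-47.5), np.float64(12.8)), (np.float64(56.6), np.float64(-52.9), np.float64(13.5))]
```

```bash
python3 - <<'E'
from wd import *
np.set_printoptions(suppress=True,precision=2)
Q,W,z=cloud("w4")
# neighbour nose top boundaries
m=(np.abs(Q[...,2]-107)<3); m[:90]=0; m[200:]=0
ys=[]; 
for c in range(332,365,3):
    col=Q[90:200,c][m[90:200,c]]; ys.append((col[:,1].min(),col[:,1].max()))
print("nb nose y min/max",np.median(np.array(ys),0))
xs=[]
for r in range(110,180,4):
    row=Q[r,300:460][m[r,300:460]]; xs.append((np.nanmin(row[:,0]),np.nanmax(row[:,0])))
print("nb nose x min/max per-row median",np.median(np.array(xs),0))
# shoulder
m2=(np.abs(Q[...,2]-75)<3); xs=[]
for r in range(105,180,4):
    row=Q[r,235:310][m2[r,235:310]]; xs.append(np.nanmin(row[:,0]))
print("nb shoulder xmin",np.median(xs))
# rail
e=[];f=[]
for r in range(198,236,2):
    a=Q[r,270:330]; k=(a[:,2]>34)&(a[:,2]<41); e.append(a[k,0].min()); f.append(a[k,0].max())
print("rail near flange x",np.median(e),np.median(f))
e=[]
for r in range(198,236,2):
    a=Q[r,330:360]; k=(a[:,2]>36)&(a[:,2]<41); e.append(a[k,0].max())
print("rail far edge",np.median(e))
# plate edge near
e=[]
for r in range(222,260,4):
    a=Q[r,150:260]; k=(a[:,2]>9)&(a[:,2]<17); e.append(a[k,0].min())
print("plate near edge",np.median(e))
# held in breaker frame
R=z["RT"];P=z["P"]; T=(W-P)@R  # tool coords
b=np.stack([T[...,1],T[...,0]-OY,H-T[...,2]],-1)
print("held side y",np.nanmedian(b[245:268,235:415].reshape(-1,3),0),"nose side",np.nanmedian(b[280:306,280:370].reshape(-1,3),0))
print("nose top z",np.nanmedian(b[360:400,258:268].reshape(-1,3),0),np.nanmedian(b[350:400,370:385].reshape(-1,3),0),"shoulder",np.nanmedian(b[280:305,221:229].reshape(-1,3),0),np.nanmedian(b[280:305,421:428].reshape(-1,3),0))
k=(np.abs(b[250:270,:,1]-18)<3)
print("held x ext",[ (np.nanmin(b[r,200:450,0][np.abs(b[r,200:450,1]-18)<4]),np.nanmax(b[r,200:450,0][np.abs(b[r,200:450,1]-18)<4])) for r in (255,260,265)])
E
```

```text
nb nose y min/max [ 1.45 35.85]
nb nose x min/max per-row median [-32.01  12.24]
nb shoulder xmin -51.3877070789066
rail near flange x -26.918672497030656 -19.89857800149645
rail far edge 7.855500459779125
plate near edge -77.36105185559157
held side y [-0.03 17.36 32.5 ] nose side [ 0.22 17.27 66.35]
nose top z [-19.85  -6.08  81.4 ] [16.85 -4.19 81.44] shoulder [-38.02   9.27  49.58] [38.13  9.24 49.44]
held x ext [(np.float64(-41.954896355489), np.float64(40.44889884438433)), (np.float64(-41.86912181634484), np.float64(40.42606741080686)), (np.float64(-41.759375014178254), np.float64(40.45224762246541))]
```

```bash
sed -i 's/^PAN=.*/PAN=[458.9,14.3,.1278]; RX,RZ=-8.5,36.1; OY=1.4; H=51.6/' h.py; python3 - <<'E'
from h import *
where()
p,R=tcp_for(-26,10,4,.35); plan(p,R,4)
p2,R2=tcp_for(-26,-4.6,4,.35); plan(p2,R2,3,P=p,R=R)
p3,R3=tcp_for(-16.5,-4.6,4,.35); plan(p3,R3,6,P=p2,R=R)
E
```

```text
t 4.28 tilt 19.97deg yawerr 0.01deg roll 0.09  lipC x-24.70 z29.82  notch x-11.41 z40.39 gap 30.63  Fpanel [ 0.3 -0.6 -1.5] M [ 0.04  0.33 -0.01] g 44.43
rot total [-0.0015 -0.0017  0.0002] dist 33.3 per row 8.3 total tool [26.69 -8.05 18.2 ]
lin [6.7, -2.0, 4.6] rot [-0.0004, -0.0004, 0.0]
lin [6.7, -2.0, 4.5] rot [-0.0004, -0.0004, 0.0]
lin [6.7, -2.0, 4.5] rot [-0.0004, -0.0004, 0.0]
lin [6.7, -2.0, 4.5] rot [-0.0004, -0.0004, 0.0]
rot total [0. 0. 0.] dist 14.6 per row 4.9 total tool [ 0.   -5.01 13.71]
lin [0.0, -1.7, 4.6] rot [0.0, 0.0, 0.0]
lin [0.0, -1.7, 4.6] rot [0.0, 0.0, 0.0]
lin [0.0, -1.7, 4.6] rot [0.0, 0.0, 0.0]
rot total [0. 0. 0.] dist 9.5 per row 1.6 total tool [-0.    8.92  3.26]
lin [-0.0, 1.5, 0.5] rot [0.0, 0.0, 0.0]
lin [-0.0, 1.5, 0.5] rot [0.0, 0.0, 0.0]
lin [-0.0, 1.5, 0.5] rot [0.0, 0.0, 0.0]
lin [-0.0, 1.5, 0.5] rot [0.0, 0.0, 0.0]
lin [-0.0, 1.5, 0.5] rot [0.0, 0.0, 0.0]
lin [-0.0, 1.5, 0.5] rot [0.0, 0.0, 0.0]
```

```bash
python3 -m creep '[{"grip":35,"linear":[6.7,-2,4.5],"rot":[0,0,0]},{"grip":35,"linear":[6.7,-2,4.5],"rot":[0,0,0]},{"grip":35,"linear":[6.7,-2,4.5],"rot":[0,0,0]},{"grip":35,"linear":[6.7,-2,4.5],"rot":[0,0,0]},{"grip":35,"linear":[0,0,0],"rot":[0,0,0]},{"grip":35,"linear":[0,-1.7,4.6],"rot":[0,0,0]},{"grip":35,"linear":[0,-1.7,4.6],"rot":[0,0,0]},{"grip":35,"linear":[0,0,0],"rot":[0,0,0]},{"grip":35,"linear":[0,0,0],"rot":[0,0,0]}]'
python3 - <<'E'
from wd import *
s=grab("w5"); where(s)
im,d=imaging.capture("scene"); cv2.imwrite("pics/scene5.png",cv2.resize(im[200:290,240:360],(800,600),interpolation=cv2.INTER_CUBIC)[:,:,::-1]); where()
E
```

```text
time_s: 5.03
eef_pos: [426.6, -11.1, 84.9]
ee_rot: [0.114, 0.651, 0.739, 0.131]
force: [0.4, -1.1, -1.8]
grip_width: 0.512
t 5.03 tilt 19.99deg yawerr -0.06deg roll 0.12  lipC x-26.17 z0.09  notch x-12.88 z10.67 gap 3.56  Fpanel [ 0.3 -1.2 -1.8] M [-0.03  0.26  0.  ] g 43.72
t 5.13 tilt 20.03deg yawerr -0.05deg roll 0.10  lipC x-25.98 z0.43  notch x-12.70 z11.02 gap 3.67  Fpanel [ 0.8 -0.1 -2.2] M [-0.03  0.3  -0.03] g 43.88
```

View pics/w5.png

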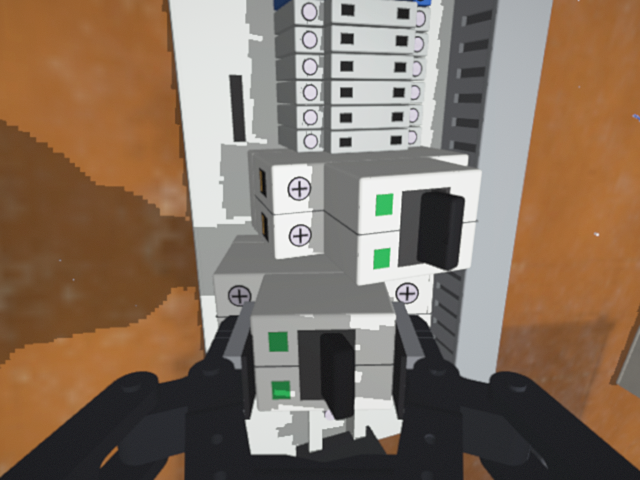

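View pics/scene5.png

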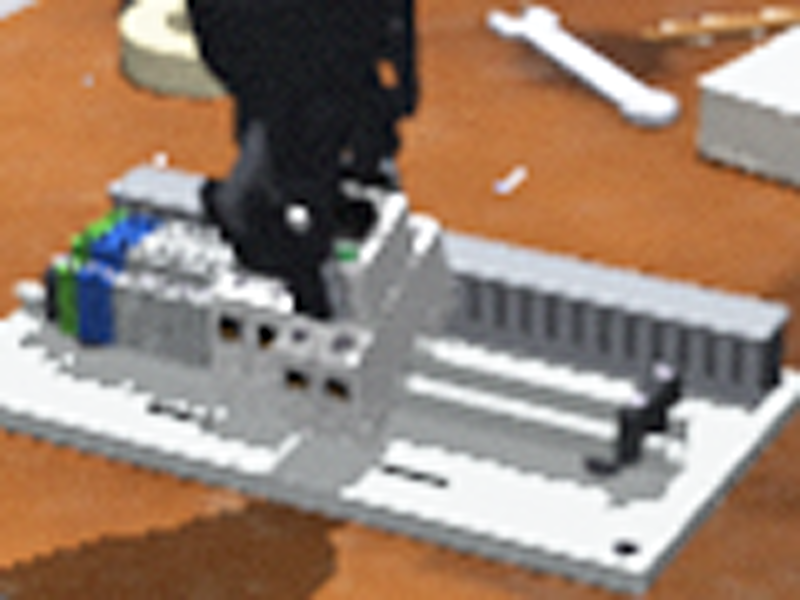

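```bash
python3 - <<'E'
from wd import *
np.set_printoptions(suppress=True,precision=2)
Q,W,z=cloud("w5")
m=(np.abs(Q[...,2]-107)<3); xs=[];ys=[]
for r in range(185,265,4):
    row=Q[r,330:490][m[r,330:490]]
    if len(row): xs.append((np.nanmin(row[:,0]),np.nanmax(row[:,0])))
for c in range(362,390,3):
    col=Q[140:290,c][m[140:290,c]]; ys.append((col[:,1].min(),col[:,1].max()))
print("nose x",np.median(xs,0),"y",np.median(ys,0))
m=(np.abs(Q[...,2]-75)<3); xs=[]
for r in range(170,240,4):
    row=Q[r,240:330][m[r,240:330]]; xs.append((np.nanmin(row[:,0]),np.nanmedian(row[:,2])))
print("shoulder xmin,z",np.median(xs,0))
k=m=(np.abs(Q[...,2]-107)<3); print("nose z",np.median(Q[190:260,362:372,2]))
R=z["RT"];P=z["P"]; T=(W-P)@R; b=np.stack([T[...,1],T[...,0]-OY,H-T[...,2]],-1)
print("held side",np.nanmedian(b[285:305,280:350].reshape(-1,3),0),"nosetop z",np.nanmedian(b[360:400,258:268,2]))
print("nose x ext",[(b[r,230:420,0][np.abs(b[r,230:420,2]-81.4)<2].min(),b[r,230:420,0][np.abs(b[r,230:420,2]-81.4)<2].max()) for r in (325,355,375)])
print("side panel y",np.nanmedian(Q[285:305,280:350,1]))
E
```

```text
nose x [-32.27  12.49] y [ 1.8  37.13]
shoulder xmin,z [-51.42  74.78]
nose z nan
held side [-3.25 16.73 67.66] nosetop z 81.41126930390203
nose x ext [(np.float64(-22.582414804427337), np.float64(21.99920047532588)), (np.float64(-22.391804637014722), np.float64(21.811548289338408)), (np.float64(-22.32413141631093), np.float64(21.57899204053558))]
side panel y -2.961808220563923
```

```bash
sed -i 's/RX,RZ=-8.5,36.1/RX,RZ=-9.0,36.2/' h.py; python3 -m creep '[{"grip":35,"linear":[0,-0.8,2.3],"rot":[0,0,0]},{"grip":35,"linear":[0,-0.8,2.3],"rot":[0,0,0]},{"grip":35,"linear":[0,0,0],"rot":[0,0,0]},{"grip":35,"linear":[0,0,0],"rot":[0,0,0]},{"grip":35,"linear":[0,0,0],"rot":[0,0,0]}]'; python3 -c "
from h import *
where()"; python3 -m creep '[{"grip":35,"linear":[0,1.4,0.5],"rot":[0,0,0]},{"grip":35,"linear":[0,1.4,0.5],"rot":[0,0,0]},{"grip":35,"linear":[0,1.4,0.5],"rot":[0,0,0]},{"grip":35,"linear":[0,0,0],"rot":[0,0,0]},{"grip":35,"linear":[0,0,0],"rot":[0,0,0]}]'; python3 -c "
from h import *
where()"
```

```text
time_s: 5.55
eef_pos: [426.7, -10.9, 80.3]
ee_rot: [0.114, 0.651, 0.739, 0.131]
force: [0.9, -0.0, -1.5]
grip_width: 0.515
t 5.55 tilt 20.02deg yawerr -0.03deg roll 0.10  lipC x-25.51 z-4.62  notch x-12.23 z5.96 gap 3.44  Fpanel [ 0.9 -0.1 -1.5] M [ 0.05  0.3  -0.02] g 44.02
time_s: 5.97
eef_pos: [431.2, -10.3, 80.3]
ee_rot: [0.114, 0.65, 0.739, 0.131]
force: [-0.4, -0.3, -2.4]
grip_width: 0.513
t 5.97 tilt 20.02deg yawerr -0.02deg roll 0.10  lipC x-20.98 z-4.60  notch x-7.70 z5.99 gap 3.39  Fpanel [-0.4 -0.2 -2.4] M [-0.05  0.35  0.03] g 43.8
```

```bash
for i in 1; do python3 -m creep '[{"grip":35,"linear":[0,0.94,0.34],"rot":[0,0,0]},{"grip":35,"linear":[0,0.94,0.34],"rot":[0,0,0]},{"grip":35,"linear":[0,0,0],"rot":[0,0,0]}]'|tail -2; python3 -c "
from h import *
where()"; done; python3 -m creep '[{"grip":35,"linear":[0,0.94,0.34],"rot":[0,0,0]},{"grip":35,"linear":[0,0.47,0.17],"rot":[0,0,0]},{"grip":35,"linear":[0,0,0],"rot":[0,0,0]}]'|tail -2; python3 -c "
from h import *
where()"
```

```text
force: [0.0, 0.1, -2.6]
grip_width: 0.513
t 6.22 tilt 20.02deg yawerr -0.03deg roll 0.10  lipC x-18.89 z-4.56  notch x-5.61 z6.02 gap 3.45  Fpanel [ 0.1  0.1 -2.6] M [-0.02  0.3   0.05] g 43.83
force: [0.6, -0.9, -1.6]
grip_width: 0.515
t 6.47 tilt 20.02deg yawerr -0.03deg roll 0.10  lipC x-17.45 z-4.57  notch x-4.17 z6.01 gap 3.45  Fpanel [ 0.5 -1.  -1.6] M [0.02 0.32 0.02] g 44.01
```

```bash
python3 -m creep '[{"grip":35,"linear":[0,0.6,0.22],"rot":[0,0,0]},{"grip":35,"linear":[0,0.3,0.1],"rot":[0,0,0]},{"grip":35,"linear":[0,0,0],"rot":[0,0,0]}]'|tail -2; python3 -c "
from h import *
where()"; python3 -m creep '[{"grip":35,"linear":[0,0.5,0.17],"rot":[0,0,0]},{"grip":35,"linear":[0,0,0],"rot":[0,0,0]},{"grip":35,"linear":[0,0,0],"rot":[0,0,0]}]'|tail -2; python3 -c "
from h import *
where()"
```

```text
force: [0.1, -0.0, -2.5]
grip_width: 0.519
t 6.72 tilt 20.02deg yawerr -0.03deg roll 0.10  lipC x-16.53 z-4.57  notch x-3.26 z6.02 gap 3.42  Fpanel [ 0.1 -0.  -2.5] M [-0.02  0.28  0.02] g 44.34
force: [-0.2, -0.3, -2.0]
grip_width: 0.514
t 6.97 tilt 20.02deg yawerr -0.03deg roll 0.10  lipC x-16.06 z-4.56  notch x-2.78 z6.02 gap 3.40  Fpanel [-0.2 -0.2 -2. ] M [0.05 0.33 0.01] g 43.91
```

```bash
python3 -m creep '[{"grip":35,"linear":[0,0.17,-0.47],"rot":[0,0,0]},{"grip":35,"linear":[0,0,0],"rot":[0,0,0]},{"grip":35,"linear":[0,0,0],"rot":[0,0,0]}]'|tail -2; python3 -c "
from h import *
where()"; python3 -m creep '[{"grip":35,"linear":[0,0.14,-0.38],"rot":[0,0,0]},{"grip":35,"linear":[0,0,0],"rot":[0,0,0]},{"grip":35,"linear":[0,0,0],"rot":[0,0,0]}]'|tail -2; python3 -c "
from h import *
where()"
```

```text
force: [-0.7, 0.8, -2.6]
grip_width: 0.518
t 7.22 tilt 20.02deg yawerr -0.03deg roll 0.10  lipC x-16.06 z-4.03  notch x-2.78 z6.56 gap 3.43  Fpanel [-0.6  0.9 -2.6] M [-0.01  0.34  0.04] g 44.24
force: [-0.3, 0.1, -3.6]
grip_width: 0.516
t 7.47 tilt 20.01deg yawerr -0.03deg roll 0.11  lipC x-16.14 z-3.74  notch x-2.86 z6.84 gap 3.37  Fpanel [-0.3  0.1 -3.6] M [-0.03  0.3  -0.09] g 44.1
```

```bash
python3 -m creep '[{"grip":35,"linear":[0,0.14,-0.38],"rot":[0,0,0]},{"grip":35,"linear":[0,0,0],"rot":[0,0,0]},{"grip":35,"linear":[0,0,0],"rot":[0,0,0]}]'|tail -2; python3 -c "
from h import *
where()"
```

```text
force: [3.5, -0.2, -11.5]
grip_width: 0.517
t 7.72 tilt 19.98deg yawerr -0.04deg roll 0.12  lipC x-16.25 z-3.58  notch x-2.97 z7.00 gap 3.35  Fpanel [  3.5  -0.6 -11.5] M [-0.19  0.06 -0.1 ] g 44.13
```

```bash
python3 -m creep '[{"grip":35,"linear":[0,-0.28,0.8],"rot":[0,0,0]},{"grip":35,"linear":[1,0,0],"rot":[0,0,0]},{"grip":35,"linear":[1,0,0],"rot":[0,0,0]},{"grip":35,"linear":[0,0,0],"rot":[0,0,0]},{"grip":35,"linear":[0,0,0],"rot":[0,0,0]}]'|tail -2; python3 -c "
from h import *
where()"; python3 -m creep '[{"grip":35,"linear":[0.6,0,0],"rot":[0,0,0]},{"grip":35,"linear":[0,0,0],"rot":[0,0,0]},{"grip":35,"linear":[0,0,0],"rot":[0,0,0]}]'|tail -2; python3 -c "
from h import *
where()"
```

```text
force: [0.6, 0.4, -2.5]
grip_width: 0.517
t 8.13 tilt 20.04deg yawerr -0.01deg roll 0.09  lipC x-15.95 z-3.91  notch x-2.68 z6.68 gap 1.38  Fpanel [ 0.6  0.4 -2.5] M [0.01 0.33 0.01] g 44.18
force: [1.3, -0.1, -1.5]
grip_width: 0.515
t 8.38 tilt 20.02deg yawerr -0.03deg roll 0.10  lipC x-16.06 z-4.08  notch x-2.79 z6.50 gap 0.78  Fpanel [ 1.2 -0.3 -1.5] M [-0.02  0.28 -0.  ] g 43.97
```

```bash
for k in 1; do python3 -m creep '[{"grip":35,"linear":[0.5,0,0],"rot":[0,0,0]},{"grip":35,"linear":[0,0,0],"rot":[0,0,0]},{"grip":35,"linear":[0,0,0],"rot":[0,0,0]}]'|tail -2; python3 -c "
from h import *
where()"; done; python3 -m creep '[{"grip":35,"linear":[0.5,0,0],"rot":[0,0,0]},{"grip":35,"linear":[0,0,0],"rot":[0,0,0]},{"grip":35,"linear":[0,0,0],"rot":[0,0,0]}]'|tail -2; python3 -c "
from h import *
where()"
```

```text
force: [-0.4, -0.9, -1.9]
grip_width: 0.518
t 8.63 tilt 20.02deg yawerr -0.03deg roll 0.09  lipC x-16.00 z-4.06  notch x-2.73 z6.53 gap 0.40  Fpanel [-0.5 -0.8 -1.9] M [-0.13  0.36 -0.1 ] g 44.24
force: [-2.8, -3.6, -1.2]
grip_width: 0.515
t 8.88 tilt 20.03deg yawerr -0.04deg roll 0.07  lipC x-15.97 z-4.03  notch x-2.69 z6.56 gap 0.12  Fpanel [-3.2 -3.2 -1.2] M [-0.71  0.63 -0.43] g 43.94
```

```bash
python3 - <<'E'
from h import *
p,R=tcp_for(-16,-4.4,.5,np.radians(17)); plan(p,R,2)
E
```

```text
rot total [ 0.053  -0.0012 -0.0006] dist 2.6 per row 1.3 total tool [-0.32  2.26  1.25]
lin [-0.2, 1.1, 0.6] rot [0.0265, -0.0006, -0.0003]
lin [-0.2, 1.1, 0.6] rot [0.0265, -0.0006, -0.0003]
```

```bash
python3 -m creep '[{"grip":35,"linear":[-0.2,1.1,0.6],"rot":[0.0265,0,0]},{"grip":35,"linear":[-0.2,1.1,0.6],"rot":[0.0265,0,0]},{"grip":35,"linear":[0,0,0],"rot":[0,0,0]},{"grip":35,"linear":[0,0,0],"rot":[0,0,0]}]'|tail -2; python3 -c "
from h import *
where()"; python3 -m creep '[{"grip":35,"linear":[0,0.57,0.17],"rot":[0,0,0]},{"grip":35,"linear":[0,0,0],"rot":[0,0,0]},{"grip":35,"linear":[0,0,0],"rot":[0,0,0]}]'|tail -2; python3 -c "
from h import *
where()"
```

```text
force: [2.3, -1.5, -2.1]
grip_width: 0.518
t 9.22 tilt 17.07deg yawerr -0.00deg roll 0.08  lipC x-15.66 z-4.34  notch x-1.86 z5.55 gap 0.27  Fpanel [ 2.1 -1.8 -2.1] M [-0.35  0.02 -0.25] g 44.24
force: [1.9, -2.7, -2.9]
grip_width: 0.517
t 9.47 tilt 17.00deg yawerr -0.03deg roll 0.10  lipC x-15.61 z-4.48  notch x-1.80 z5.39 gap 0.23  Fpanel [ 1.5 -3.  -2.9] M [-0.43  0.1  -0.22] g 44.13
```

```bash
python3 -m creep '[{"grip":35,"linear":[-0.4,0.5,0.15],"rot":[0,0,0]},{"grip":35,"linear":[0,0,0],"rot":[0,0,0]},{"grip":35,"linear":[0,0,0],"rot":[0,0,0]}]'|tail -2; python3 -c "
from h import *
where()"; python3 -m creep '[{"grip":35,"linear":[0,0.4,0.12],"rot":[0,0,0]},{"grip":35,"linear":[0,0,0],"rot":[0,0,0]},{"grip":35,"linear":[0,0,0],"rot":[0,0,0]}]'|tail -2; python3 -c "
from h import *
where()"
```

```text
force: [-0.7, -1.0, -2.0]
grip_width: 0.512
t 9.72 tilt 16.95deg yawerr -0.02deg roll 0.13  lipC x-15.31 z-4.60  notch x-1.48 z5.26 gap 0.39  Fpanel [-0.9 -0.9 -2. ] M [-0.14  0.29 -0.09] g 43.74
force: [-0.4, -0.2, -2.4]
grip_width: 0.516
t 9.97 tilt 16.96deg yawerr -0.02deg roll 0.12  lipC x-14.76 z-4.57  notch x-0.93 z5.29 gap 0.47  Fpanel [-0.4 -0.2 -2.4] M [0.02 0.35 0.01] g 44.1
```

```bash
python3 -m creep '[{"grip":35,"linear":[0,0.4,0.12],"rot":[0,0,0]},{"grip":35,"linear":[0,0,0],"rot":[0,0,0]},{"grip":35,"linear":[0,0,0],"rot":[0,0,0]}]'|tail -2; python3 -c "
from h import *
where()"; python3 -m creep '[{"grip":35,"linear":[0,0.3,0.1],"rot":[0,0,0]},{"grip":35,"linear":[0,0,0],"rot":[0,0,0]},{"grip":35,"linear":[0,0,0],"rot":[0,0,0]}]'|tail -2; python3 -c "
from h import *
where()"
```

```text
force: [-0.1, 0.3, -1.5]
grip_width: 0.521
t 10.22 tilt 16.95deg yawerr -0.02deg roll 0.12  lipC x-14.42 z-4.59  notch x-0.59 z5.27 gap 0.45  Fpanel [-0.1  0.3 -1.5] M [-0.01  0.45 -0.  ] g 44.45
force: [-2.3, -0.3, -1.7]
grip_width: 0.517
t 10.47 tilt 16.94deg yawerr -0.02deg roll 0.13  lipC x-14.22 z-4.65  notch x-0.39 z5.21 gap 0.44  Fpanel [-2.3 -0.  -1.7] M [-0.03  0.85 -0.04] g 44.14
```

```bash
sed -i 's/RX,RZ=-9.0,36.2/RX,RZ=-8.5,36.2/' h.py; python3 - <<'E'
from h import *
where()
def tgt(deg): 
    th=np.radians(deg); cz=np.interp(deg,[0,5,10,17],[-5.4,-5.0,-4.7,-4.55]); cx=-17.5+1.9/np.cos(th)+(-2.3-cz)*np.tan(th)-.3
    return tcp_for(cx,cz,.45,th)
p,R=None,None
for d in (14,11,8.5,6,4,2,.5,0):
    a,b=tgt(d); print(d); plan(a,b,1,P=p,R=R); p,R=a,b
E
```

```text
t 10.47 tilt 16.94deg yawerr -0.02deg roll 0.13  lipC x-14.72 z-4.65  notch x-0.89 z5.21 gap 0.44  Fpanel [-2.3 -0.  -1.7] M [-0.03  0.85 -0.04] g 44.14
14
rot total [ 0.0512 -0.0022 -0.0003] dist 2.0 per row 2.0 total tool [0.1  1.82 0.69]
lin [0.1, 1.8, 0.7] rot [0.0512, -0.0022, -0.0003]
11
rot total [ 0.0524  0.     -0.    ] dist 2.4 per row 2.4 total tool [0.   2.24 0.93]
lin [0.0, 2.2, 0.9] rot [0.0524, 0.0, -0.0]
8.5
rot total [0.0436 0.     0.    ] dist 2.0 per row 2.0 total tool [0.   1.87 0.84]
lin [0.0, 1.9, 0.8] rot [0.0436, 0.0, 0.0]
6
rot total [ 0.0436 -0.      0.    ] dist 2.1 per row 2.1 total tool [0.   1.86 0.88]
lin [0.0, 1.9, 0.9] rot [0.0436, -0.0, 0.0]
4
rot total [ 0.0349  0.     -0.    ] dist 1.7 per row 1.7 total tool [-0.    1.49  0.72]
lin [-0.0, 1.5, 0.7] rot [0.0349, 0.0, -0.0]
2
rot total [0.0349 0.     0.    ] dist 1.7 per row 1.7 total tool [0.   1.49 0.74]
lin [0.0, 1.5, 0.7] rot [0.0349, 0.0, 0.0]
0.5
rot total [ 0.0262  0.     -0.    ] dist 1.2 per row 1.2 total tool [0.   1.12 0.55]
lin [0.0, 1.1, 0.6] rot [0.0262, 0.0, -0.0]
0
rot total [0.0087 0.     0.    ] dist 0.4 per row 0.4 total tool [-0.    0.37  0.18]
lin [-0.0, 0.4, 0.2] rot [0.0087, 0.0, 0.0]
```

```bash
python3 -m creep '[{"grip":35,"linear":[0,0.85,0.35],"rot":[0.0256,0,0]},{"grip":35,"linear":[0,0.85,0.35],"rot":[0.0256,0,0]},{"grip":35,"linear":[0,0,0],"rot":[0,0,0]},{"grip":35,"linear":[0,0,0],"rot":[0,0,0]}]'|tail -2; python3 -c "
from h import *
where()"; python3 -m creep '[{"grip":35,"linear":[0,1.1,0.45],"rot":[0.0262,0,0]},{"grip":35,"linear":[0,1.1,0.45],"rot":[0.0262,0,0]},{"grip":35,"linear":[0,0,0],"rot":[0,0,0]},{"grip":35,"linear":[0,0,0],"rot":[0,0,0]}]'|tail -2; python3 -c "
from h import *
where()"
```

```text
force: [-1.4, -0.5, -3.7]
grip_width: 0.511
t 10.80 tilt 14.07deg yawerr 0.01deg roll 0.11  lipC x-15.02 z-4.63  notch x-0.71 z4.53 gap 0.51  Fpanel [-1.4 -0.3 -3.7] M [-0.13  0.52 -0.02] g 43.61
force: [-1.6, -0.9, -0.3]
grip_width: 0.511
t 11.13 tilt 11.13deg yawerr 0.01deg roll 0.10  lipC x-15.09 z-4.54  notch x-0.34 z3.87 gap 0.59  Fpanel [-1.7 -0.7 -0.3] M [-0.09  0.44 -0.13] g 43.6
```

```bash
python3 -m creep '[{"grip":35,"linear":[0,0.9,0.45],"rot":[0.0218,0,0]},{"grip":35,"linear":[0,0.9,0.45],"rot":[0.0218,0,0]},{"grip":35,"linear":[0,0,0],"rot":[0,0,0]},{"grip":35,"linear":[0,0,0],"rot":[0,0,0]}]'|tail -2; python3 -c "
from h import *
where()"; python3 -m creep '[{"grip":35,"linear":[0,0.9,0.45],"rot":[0.0218,0,0]},{"grip":35,"linear":[0,0.9,0.45],"rot":[0.0218,0,0]},{"grip":35,"linear":[0,0,0],"rot":[0,0,0]},{"grip":35,"linear":[0,0,0],"rot":[0,0,0]}]'|tail -2; python3 -c "
from h import *
where()"
```

```text
force: [-2.9, -0.9, 4.0]
grip_width: 0.515
t 11.47 tilt 8.65deg yawerr 0.00deg roll 0.10  lipC x-15.18 z-4.56  notch x-0.08 z3.20 gap 0.64  Fpanel [-3.  -0.5  4. ] M [ 0.05  0.45 -0.13] g 44.01
force: [-1.4, -0.6, 1.5]
grip_width: 0.512
t 11.80 tilt 6.16deg yawerr 0.01deg roll 0.09  lipC x-15.30 z-5.00  notch x0.13 z2.09 gap 0.64  Fpanel [-1.5 -0.4  1.5] M [-0.12  0.19 -0.16] g 43.75
```

```bash
python3 -m creep '[{"grip":35,"linear":[0,0.75,0.36],"rot":[0.0175,0,0]},{"grip":35,"linear":[0,0.75,0.36],"rot":[0.0175,0,0]},{"grip":35,"linear":[0,0,0],"rot":[0,0,0]},{"grip":35,"linear":[0,0,0],"rot":[0,0,0]}]'|tail -2; python3 -c "
from h import *
where()"; python3 -m creep '[{"grip":35,"linear":[0,0.75,0.36],"rot":[0.0175,0,0]},{"grip":35,"linear":[0,0.75,0.36],"rot":[0.0175,0,0]},{"grip":35,"linear":[0,0,0],"rot":[0,0,0]},{"grip":35,"linear":[0,0,0],"rot":[0,0,0]}]'|tail -2; python3 -c "
from h import *
where()"
```

```text
force: [0.9, -0.3, -1.0]
grip_width: 0.517
t 12.13 tilt 4.05deg yawerr 0.02deg roll 0.10  lipC x-15.48 z-5.22  notch x0.20 z1.31 gap 0.61  Fpanel [ 0.8 -0.4 -1. ] M [-0.16 -0.03 -0.14] g 44.15
force: [-0.1, -0.5, 0.4]
grip_width: 0.514
t 12.47 tilt 2.00deg yawerr 0.04deg roll 0.10  lipC x-15.76 z-5.35  notch x0.14 z0.61 gap 0.57  Fpanel [-0.2 -0.5  0.4] M [-0.15  0.1  -0.02] g 43.87
```

```bash
python3 -m creep '[{"grip":35,"linear":[0,0.55,0.3],"rot":[0.0131,0,0]},{"grip":35,"linear":[0,0.55,0.3],"rot":[0.0131,0,0]},{"grip":35,"linear":[0,0.3,0.1],"rot":[0.0087,0,0]},{"grip":35,"linear":[0,0,0],"rot":[0,0,0]},{"grip":35,"linear":[0,0,0],"rot":[0,0,0]}]'|tail -2; python3 - <<'E'
from wd import *
where(); s=grab("w6"); where()
Q,W,z=cloud("w6"); R=z["RT"];P=z["P"]; T=(W-P)@R; b=np.stack([T[...,1],T[...,0]-OY,H-T[...,2]],-1)
for a in ((360,400,258,268),(350,400,370,385),(280,305,221,229),(280,305,421,428)): print(np.nanmedian(b[a[0]:a[1],a[2]:a[3]].reshape(-1,3),0).round(2))
E
```

```text
force: [-2.2, -0.3, 3.6]
grip_width: 0.515
t 12.88 tilt 0.03deg yawerr 0.02deg roll 0.10  lipC x-15.93 z-5.35  notch x0.16 z0.06 gap 0.55  Fpanel [-2.2  0.   3.6] M [-0.01  0.23  0.03] g 43.95
t 12.93 tilt 0.04deg yawerr 0.01deg roll 0.10  lipC x-15.93 z-5.36  notch x0.16 z0.05 gap 0.56  Fpanel [-1.3 -0.5  3.1] M [ 0.01  0.25 -0.08] g 43.95
[-20.38  -6.42  81.24]
[16.35 -4.91 81.15]
[-38.59   8.81  49.27]
[37.6   8.58 49.13]
```

View pics/w6.png

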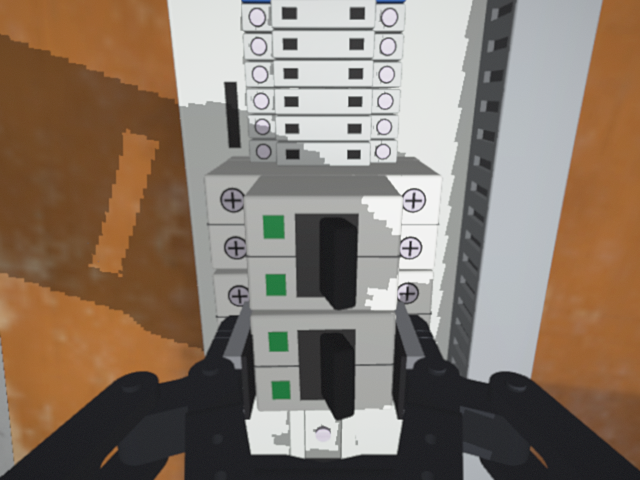

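```bash
python3 -m creep '[{"grip":35,"linear":[0.3,0,0],"rot":[0,0,0]},{"grip":35,"linear":[0,0,0],"rot":[0,0,0]},{"grip":35,"linear":[0,0,0],"rot":[0,0,0]}]'|tail -2; python3 -c "
from h import *
where()"; python3 -m creep '[{"grip":35,"linear":[0.2,0,0],"rot":[0,0,0]},{"grip":35,"linear":[0,0,0],"rot":[0,0,0]},{"grip":35,"linear":[0,0,0],"rot":[0,0,0]}]'|tail -2; python3 -c "
from h import *
where()"
```

```text
force: [-1.1, -1.1, 3.2]
grip_width: 0.518
t 13.18 tilt 0.05deg yawerr 0.01deg roll 0.08  lipC x-15.92 z-5.38  notch x0.17 z0.04 gap 0.47  Fpanel [-1.2 -1.   3.2] M [-0.36  0.22  0.06] g 44.24
force: [-0.7, -2.4, 3.5]
grip_width: 0.513
t 13.43 tilt 0.05deg yawerr 0.01deg roll 0.08  lipC x-15.87 z-5.36  notch x0.22 z0.05 gap 0.30  Fpanel [-1.  -2.3  3.5] M [-0.54  0.21 -0.05] g 43.78
```

```bash
python3 -m creep '[{"grip":35,"linear":[0.3,0,0],"rot":[0,0,0]},{"grip":35,"linear":[0,0,0],"rot":[0,0,0]},{"grip":35,"linear":[0,0,0],"rot":[0,0,0]}]'|tail -2; python3 -c "
from h import *
where()"
```

```text
force: [-0.6, -5.0, 3.3]
grip_width: 0.519
t 13.68 tilt 0.05deg yawerr 0.00deg roll 0.07  lipC x-15.88 z-5.37  notch x0.22 z0.04 gap 0.17  Fpanel [-1.2 -4.9  3.3] M [-0.97  0.26 -0.11] g 44.3
```

```bash
python3 -m creep '[{"grip":35,"linear":[-0.3,0,-0.1],"rot":[0,0,0]},{"grip":46,"linear":[0,0,0],"rot":[0,0,0]},{"grip":50,"linear":[0,0,0],"rot":[0,0,0]},{"grip":56,"linear":[0,0,0],"rot":[0,0,0]},{"grip":62,"linear":[0,0,0],"rot":[0,0,0]},{"grip":62,"linear":[0,0,0],"rot":[0,0,0]},{"grip":62,"linear":[0,0,0],"rot":[0,0,0]}]'; python3 -c "
from h import *
where()"
```

```text
time_s: 14.27
eef_pos: [452.8, -4.1, 76.8]
ee_rot: [-0.001, 0.66, 0.751, 0.001]
force: [0.1, 0.1, -0.7]
grip_width: 0.724
t 14.27 tilt 0.03deg yawerr 0.01deg roll 0.11  lipC x-16.01 z-5.37  notch x0.09 z0.04 gap -0.01  Fpanel [ 0.2  0.1 -0.7] M [-0.02  0.02  0.02] g 61.83
```

Released cleanly. Lift straight up and look.

```bash
python3 -m creep '[{"grip":62,"linear":[0,0,-5],"rot":[0,0,0]},{"grip":62,"linear":[0,0,-15],"rot":[0,0,0]},{"grip":62,"linear":[0,0,-25],"rot":[0,0,0]},{"grip":62,"linear":[0,0,-25],"rot":[0,0,0]},{"grip":62,"linear":[0,0,-15],"rot":[0,0,0]},{"grip":62,"linear":[-20,0,0],"rot":[0,0,0]},{"grip":62,"linear":[0,0,0],"rot":[0,0,0]},{"grip":62,"linear":[0,0,0],"rot":[0,0,0]}]'; python3 - <<'E'
from wd import *
s=grab("w7"); im,d=imaging.capture("scene"); cv2.imwrite("pics/scene7.png",cv2.resize(im[200:290,240:360],(800,600),interpolation=cv2.INTER_CUBIC)[:,:,::-1])
st()
E
```

```text
time_s: 14.93
eef_pos: [455.2, -24.5, 162.0]
ee_rot: [-0.0, 0.661, 0.75, 0.001]
force: [-0.1, 0.0, -0.6]
grip_width: 0.728
t 15.0333 p [455.   -23.81 161.58] yaw(y) 0.1278 zax [-4.0e-04  2.4e-03 -1.0e+00] F [-0.22 -0.67 -0.08] M [0.021 0.005 0.033] g 61.76 q [-0.31  0.23  1.8   0.    1.11 -0.44]
```

View pics/w7.png

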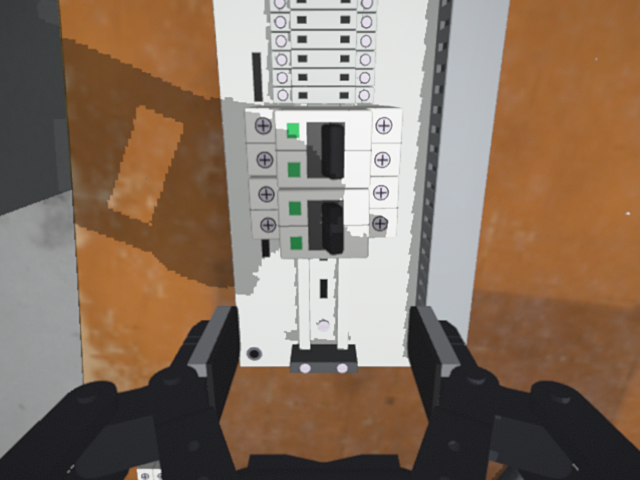

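View pics/scene7.png

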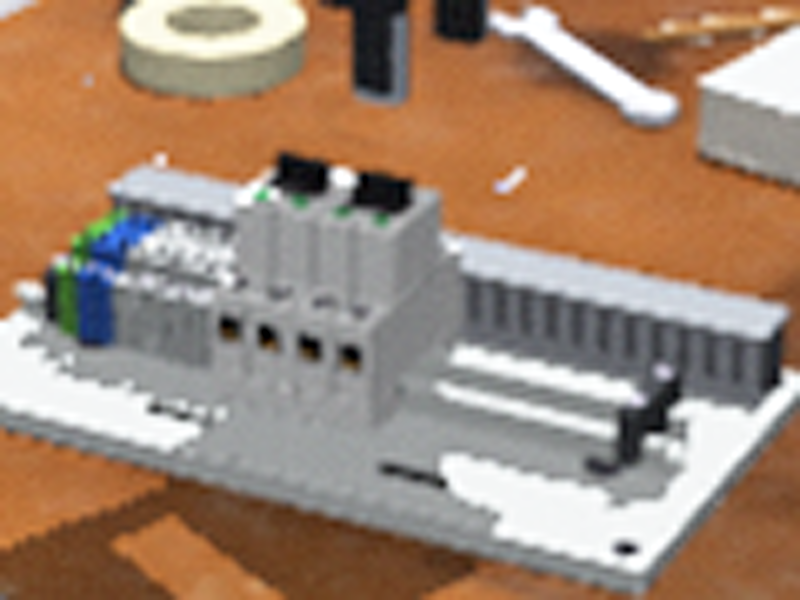

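```bash
python3 - <<'E'
from wd import *
np.set_printoptions(suppress=True,precision=2)
Q,W,z=cloud("w7")
f=lambda r0,r1,c0,c1: np.nanmedian(Q[r0:r1,c0:c1].reshape(-1,3),0)
print("nb nose lip/foot",f(115,180,281,288),f(115,180,350,364)); print("new",f(198,250,281,288),f(198,250,350,364))
print("nb shoulder",f(140,150,250,275),f(140,150,376,396)); print("new",f(208,216,250,275),f(208,216,374,394))
im=cv2.imread("pics/w7.png"); cv2.imwrite("pics/w7c.png",cv2.resize(im[160:220,235:415],None,fx=4.4,fy=4.4,interpolation=cv2.INTER_CUBIC))
m=np.abs(Q[...,2]-107)<4; print("nose y extent",[ (Q[90:280,c,1][m[90:280,c]].min(),Q[90:280,c,1][m[90:280,c]].max()) for c in (282,286,355,362)])
E
```

```text
nb nose lip/foot [-27.59  20.74 106.65] [  6.14  20.68 106.6 ]
new [-28.78 -16.3  106.57] [  7.   -16.52 106.58]
nb shoulder [-42.34  18.38  74.5 ] [24.24 18.3  74.55]
new [-44.18 -18.95  74.53] [ 24.83 -19.05  74.64]
nose y extent [(np.float64(-34.56828861813781), np.float64(37.17157683758134)), (np.float64(-34.815710278129224), np.float64(37.15813561574575)), (np.float64(-35.25403263931954), np.float64(37.09836929084608)), (np.float64(-34.3914882976496), np.float64(37.10563423757937))]
```

View pics/w7c.png

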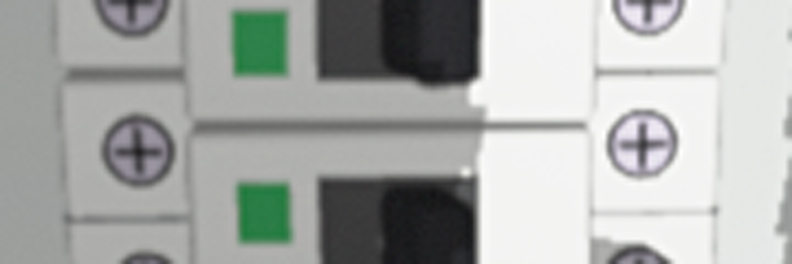

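```bash
python3 -c "
from rig import ctrl,sensors
print(ctrl.finish_job()); print(sensors.sense()['time_s'])"
```

```text
the job is handed in; nothing more can be done
None
the job is handed in; nothing more can be done
```

I fitted the middle-sized breaker to the rail next to its neighbour and handed the job in at about 15 s of the 56 s. No verdict is reported, so what follows rests on my own checks.

- **How it went:** I gripped the breaker by its nose and tilted it 20° with the foot end up. The lip went under the near flange, and I confirmed that by feeling it stop against the flange's underside. I then found the neighbour's side and the rail edge by touch, rocked the breaker down to level, slid it against the neighbour and let go. The wrist force I read between steps peaked at about 12 N, well under the limits.
- **Seating:** From the wrist camera, the new breaker's nose and shoulders match the neighbour's heights to within 0.1 mm, and it sits level.
- **Side gap:** The two breakers together measure about 72 mm across (2 × 36 mm). With the side contact I felt, that means no noticeable gap.
- **Release:** The gripper was lifted clear, with the wrist force back to about zero.
- **Not checked directly:** I never read the foot's travel or gave the breaker a tug. I take it as clicked because the force fell away below about 4° and the breaker lies flat on the rail, which it could not do with the foot on top of the flange. I also did not compare the bystanders' positions before and after, but nothing went near them.
- **Disagreements:** The wrist camera read heights about 1.4 mm too high, and the top and wrist cameras disagreed by up to about 2 mm across the rail. I used the positions found by touch instead.

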